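# Make up two examination trays

## Robot

A 6-joint arm with a two-finger parallel gripper is mounted at the origin on the work surface. World frame = base frame: x ahead of the robot, y to its left, z up, the work surface at z = 0. Lengths are in m, angles in rad, forces in N, time in s.
With the tool pointing down it reaches from about 0.35 to 0.85 m from the base axis. Payload 8.1 kg.
Tool frame: the origin (TCP) lies at the centre of the arm's flange, where the gripper is bolted on; the fingertips stand 186 mm ahead of it and the grasp point (between the pads) lies 167 mm ahead of it (robot.nose_length is the distance from the TCP to the fingertips, in m); z points along the fingers, x is the direction in which the jaws open and shut, and the axes are right-handed (so a half turn about z gives the same grasp; the last joint's range is limited). The gripper opens to 93 mm and grips with 3 to 60 N. Pads are 15 mm wide; open, the fingers measure 128 mm over their backs; the gripper's body (75 mm by 188 mm) begins 65 mm behind the grasp point.
Start: joints at [-1.322, 0.13, 1.488, -0, 1.523, -0.085], TCP at [0.197, -0.567, 0.405] pointing down, gripper open.
Joint ranges: [-2.96, 2.96], [-0.89, 2.26], [0.02, 2.5], [-1.34, 4.48], [0, 2.73], [-2.66, 2.66]. Speed limits (rad/s): [2.39, 2.39, 2.79, 3.14, 3.14, 3.14].

## Interface

Orientations are given as a rotation vector (axis times angle).
In Python, from plant import robot gives the robot as it stands.
- The arm moves only by the tool arm_command, never from a script. Its argument "motion" is a list of rows, each an object with "slide": the shift along the tool's x, y, z each as a share of 0.4 m, from -1 to 1, a list of three; "turn": the turn, a rotation vector about the tool's x, y, z each as a share of 0.5 rad, from -1 to 1, a list of three. A call has exactly 5 rows; each row shifts and turns the commanded pose from where the row before left it, along the tool's axes as they then stand; what a row does not reach is not made up. A row lasts 1/12 s, in which the tool goes at most 41.7 mm and 7.16 degrees, less where a joint would pass 70% of its speed; a pose out of reach is approached as far as the arm can. A call with a number of a shift or a turn outside -1 to 1 is refused whole. A call with a gripper value outside its range is refused whole. "gripper" is the opening in per cent of the stroke, from 0 (shut) to 100 (fully open), set as the call begins (left out, the last holds). The fingers move at their own pace and stop on an object; "grip_force" is the grip in N (left out, the last holds). Time passes only in rows, so rows that do not move let the fingers close, or fill a call up. It gives the time, the measured TCP pose, the force and the opening at its end, in the units of the state.
- robot.read_state(): the state, without advancing time (a new reading comes with each control period).
- robot.read_camera(name): name is "scene" or "top"; returns a dict with "pixels" (420x560x3 uint8, blue, green, red), "intrinsics" (3x3 intrinsics, pixels), "D" ([k1, k2, p1, p2, k3] as OpenCV has them; the pictures are not rectified), "T" (4x4, takes a point from camera to world coordinates). Camera axes: x right, y down, z forward; pixel columns grow to the right and rows downward; lengths in m; the calibration is good to about 2 mm. A picture is of the moment at which its call begins. There is no depth.
- robot.close_job(): hands the job in, once; it reports no verdict.
The state is a dict: "t": time; "q": joint angles; "dq": joint speeds; "joint_torque": joint torques, N m; "tool_pos": TCP position; "orientation": TCP orientation; "force": force on the tool from outside, world axes, zero at the start; "wrist_torque": the same for the moment, N m; "opening": finger opening in m.
Only numpy, scipy, OpenCV 4.12 (cv2) and the standard library are available. Lean on these libraries where they do the work, as an engineer would, in place of code of your own. Each camera call takes 0.05 s, during which the arm holds its last target.

## Task

Make up the two trays for the morning's examinations, one thing standing upright on the floor of each compartment, in any order: the nozzle bottle and the small jar go in the two-compartment tray; the large jar, the steel canister with the knob and the carton go in the three-compartment tray. Set the things down rather than drop them, knock nothing over, and leave the steel cup and the tape reel where they stand.

Things in the scene. Friction and masses are not known exactly. Their poses are not given: they have to be found in the camera images.
- tray_two: Low open steel tray fixed to the desk, 152 x 78 mm, walls and dividers 18 mm high over the desk and 4 mm thick, floor 4 mm above the desk. Origin: centre of its underside, at desk level; y runs along its length, x across it, z up. Two square compartments in a row along y, each 70 x 70 mm inside, centred at x = 0 and y = -37 and +37 mm.
- tray_three: Low open steel tray fixed to the desk, 226 x 78 mm, walls and dividers 18 mm high over the desk and 4 mm thick, floor 4 mm above the desk. Origin: centre of its underside, at desk level; y runs along its length, x across it, z up. Three square compartments in a row along y, each 70 x 70 mm inside, centred at x = 0 and y = -74, 0 and +74 mm.
- bottle_mid (a point): Loose, stands upright on the desk; the point is its centre, half-way up, z up. White plastic bottle with a narrow cone nozzle, 92 mm tall in all; straight round body 46 mm in diameter up to 66 mm from its base, nozzle above. About 0.12 kg.
- small_jar_mid (a point): Loose, stands upright on the desk; the point is its centre, half-way up, z up. Small white sample jar with a flat grey screw cap, 54 mm tall; cap (top 18 mm) 38 mm in diameter, body 36 mm. About 0.04 kg.
- large_jar_mid (a point): Loose, stands upright on the desk; the point is its centre, half-way up, z up. Large white sample jar with a flat grey screw cap, 64 mm tall; cap (top 18 mm) 52 mm in diameter, body 49 mm. About 0.07 kg.
- canister_mid (a point): Loose, stands upright on the desk; the point is its centre, half-way up, z up. Round steel canister with a ball knob on its fixed lid, 76 mm tall in all; body 45 mm in diameter, lid rim 47 mm between 52 and 60 mm from the base, ball knob 14 mm above it. About 0.11 kg.
- carton_mid (a point): Loose, stands upright on the desk; the point is its centre, half-way up, z up. Upright closed cardboard carton, 40 mm along its x, 48 mm along its y, 62 mm tall; its x axis points within 0.4 rad of world +x at the start. About 0.06 kg.
- cup_mid (a point): Open empty steel cup, 62 mm across the rim, 45 mm tall, loose among the stock; it stays where it is. The point is half-way up on its axis.
- reel_mid (a point): Tape reel: a paper-white ring lying flat, 64 mm outside, 40 mm hole, 25 mm tall, loose among the stock; it stays where it is. The point is its centre.
There are look-alikes about, which are no part of the job. Leave any black look-alike of the tray_two alone. What is shaped like the part that bears large_jar_mid but purple is not meant.

How it is judged:
By the outcome, as a careful person would: the job done as asked, in the order asked, and still so for the second after the job is handed in, with the robot touching nothing.
It also fails if it takes over 128 s, if anything falls off the work surface, if the arm or the gripper's body presses on something with over 40 N, if the wrist force passes 120 N, or if a joint passes its speed limit or range.

## Working session

There is one attempt and no reset: what is moved stays moved. The work goes in short steps, Python scripts to look and compute and a tool call to move; the robot and the scene stay as the last step left them, time stands still between calls to the robot, and variables do not carry over. Pictures are saved under pics/ and viewed, and the job is handed in when it is done.

Besides the shell and the picture viewer there is one more tool, called as name(argument=value, ...), one argument or row to a line, values as JSON. arm_command: Moves the arm, as the interface text tells. Shift numbers are shares of 0.4 m and turn numbers shares of 0.5 rad, none past 1 either way. Its arguments: {"type":"object","properties":{"motion":{"type":"array","items":{"type":"object","properties":{"slide":{"type":"array","items":{"type":"number"}},"turn":{"type":"array","items":{"type":"number"}}}}},"gripper":{"type":"number"},"grip_force":{"type":"number"}},"required":["motion"]}

```bash
ls; mkdir -p pics; python3 - <<'E'
from plant import robot
import cv2,numpy as np
for n in("scene","top"):
    c=robot.read_camera(n); cv2.imwrite(f"pics/{n}0.png",c["pixels"]); print(n,c["intrinsics"],c["D"],c["T"])
    np.savez(f"{n}0.npz",p=c["pixels"],K=c["intrinsics"],D=c["D"],T=c["T"])
s=robot.read_state();print(s)
E
```

```text
pics
scene [[400.79957828   0.         282.78820635]
 [  0.         400.79957828 206.7538684 ]
 [  0.           0.           1.        ]] [-0.10819748  0.          0.          0.          0.        ] [[ 0.77601408  0.38440679 -0.50003356  0.96080322]
 [ 0.63069812 -0.46705008  0.6197452  -0.55355346]
 [ 0.00469355 -0.79630123 -0.60488208  0.60589735]
 [ 0.          0.          0.          1.        ]]
top [[478.46055567   0.         281.87672541]
 [  0.         478.46055567 212.36650368]
 [  0.           0.           1.        ]] [-0.14918749  0.          0.          0.          0.        ] [[ 0.00992995 -0.9992209   0.03819683  0.43137846]
 [-0.99990654 -0.00956329  0.00976984  0.01374458]
 [-0.00939694 -0.03829027 -0.99922247  1.27751786]
 [ 0.          0.          0.          1.        ]]
{'t': 0.1, 'q': array([-1.32240588e+00,  1.31094274e-01,  1.48917659e+00, -1.52816814e-05,
        1.52300061e+00, -8.53691371e-02]), 'dq': array([ 0.00085068, -0.00183569, -0.0038065 ,  0.00070245,  0.00095053,
        0.00050457]), 'joint_torque': array([ 1.54372119e-03, -5.61340535e+01, -4.93098664e+01,  7.72364647e-02,
        2.90343887e-02, -8.40223311e-05]), 'tool_pos': array([ 0.19654315, -0.5666763 ,  0.40378352]), 'orientation': array([-2.55870070e+00,  1.82096088e+00,  2.02516756e-03]), 'force': array([ 0.39086713, -0.26762376,  0.59348224]), 'wrist_torque': array([-0.00741082, -0.02621106,  0.01732509]), 'opening': 0.09287605349965551}
```

View pics/scene0.png

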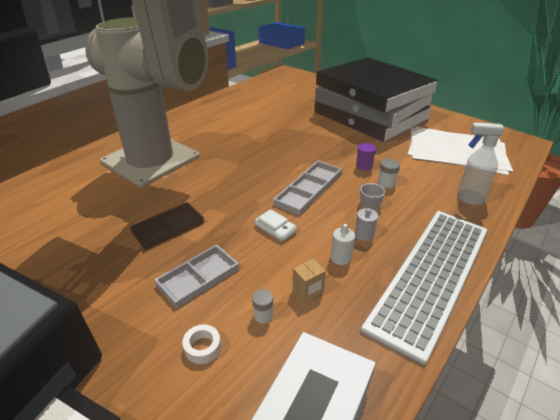

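View pics/top0.png

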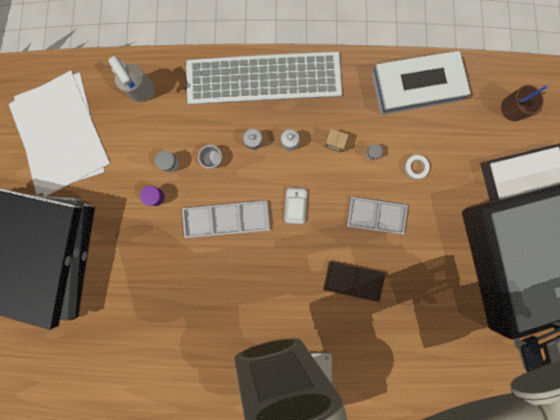

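```bash
python3 - <<'E'
import cv2,numpy as np
a=cv2.imread("pics/top0.png"); b=cv2.imread("pics/scene0.png")
def crop(im,x0,y0,w,h,s,n):
    c=cv2.resize(im[y0:y0+h,x0:x0+w],None,fx=s,fy=s,interpolation=cv2.INTER_CUBIC)
    for x in range((x0+9)//10*10,x0+w,10): 
        cv2.line(c,((x-x0)*s,0),((x-x0)*s,4 if x%50 else 12),(0,255,0),1)
        if x%50==0: cv2.putText(c,str(x),((x-x0)*s,22),0,.4,(0,255,0),1)
    for y in range((y0+9)//10*10,y0+h,10):
        cv2.line(c,(0,(y-y0)*s),(4 if y%50 else 12,(y-y0)*s),(0,255,0),1)
        if y%50==0: cv2.putText(c,str(y),(14,(y-y0)*s+4),0,.4,(0,255,0),1)
    cv2.imwrite(n,c)
crop(a,140,120,155,125,5,"pics/tl.png")
crop(a,280,120,155,125,5,"pics/tr.png")
crop(b,265,140,145,135,5,"pics/sl.png") if 0 else crop(b,265,140,150,120,5,"pics/sl.png")
crop(b,150,235,190,130,4,"pics/sr.png")
E
```

```text
(no output)
```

View pics/tl.png

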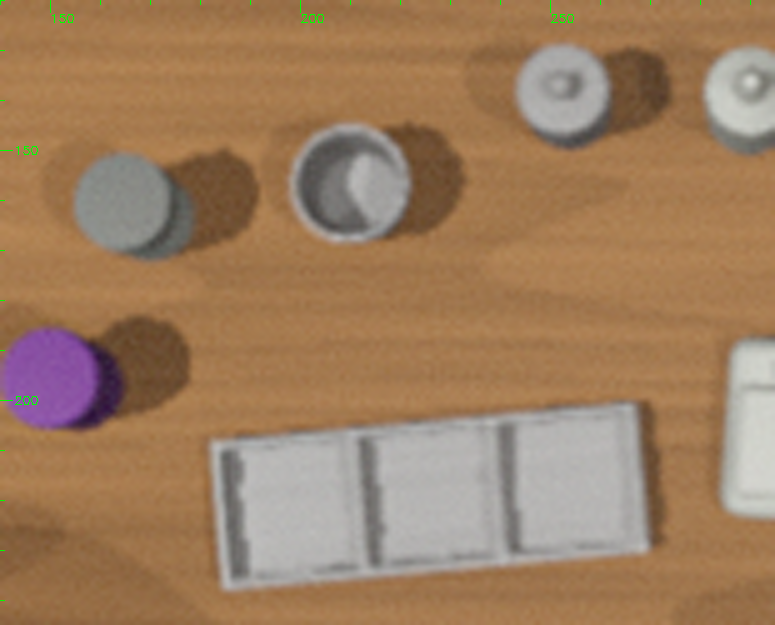

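View pics/tr.png

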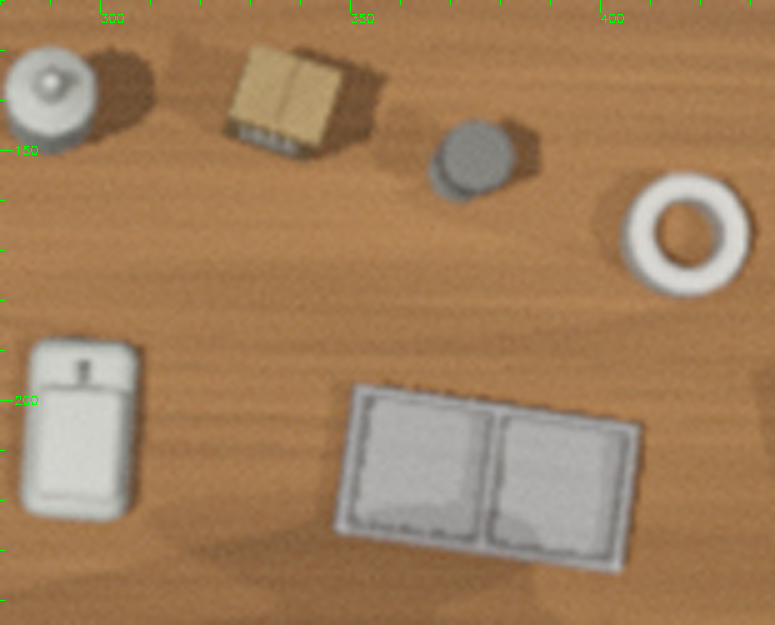

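View pics/sl.png

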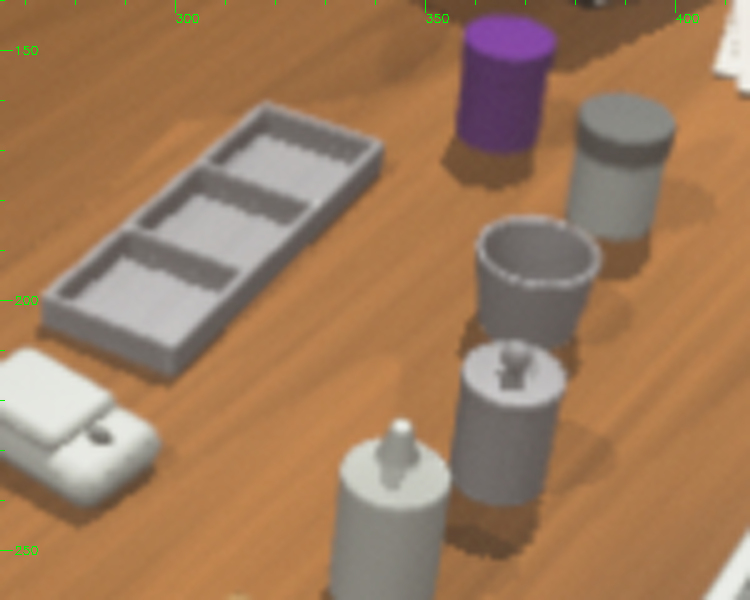

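View pics/sr.png

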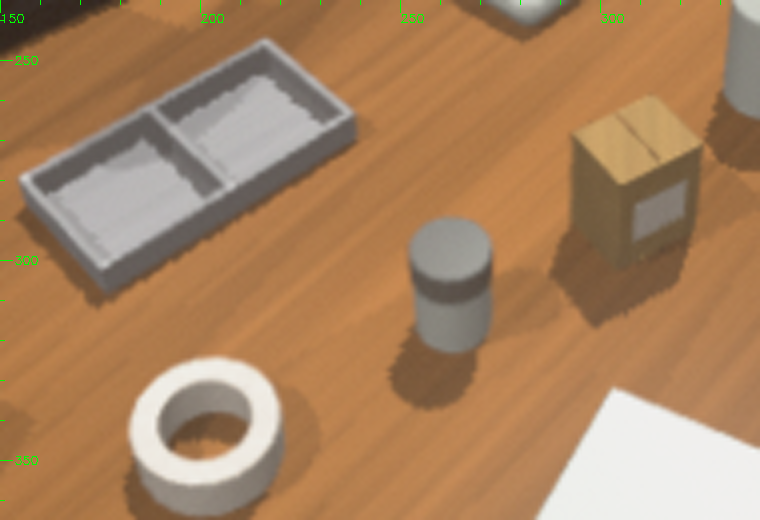

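```bash
cat > m.py <<'E'
import cv2,numpy as np
C={n:np.load(n+"0.npz") for n in("top","scene")}
def ray(n,p):
    c=C[n];u=cv2.undistortPoints(np.array([[p]],float),c["K"],c["D"])[0,0]
    d=c["T"][:3,:3]@[u[0],u[1],1];return c["T"][:3,3],d/np.linalg.norm(d)
def at(n,p,z): o,d=ray(n,p);return (o+d*(z-o[2])/d[2])[:2]
def tri(a,b):
    o1,d1=ray("top",a);o2,d2=ray("scene",b)
    s=np.linalg.lstsq(np.stack([d1,-d2],1),o2-o1,rcond=None)[0]
    p,q=o1+s[0]*d1,o2+s[1]*d2;return (p+q)/2,np.linalg.norm(p-q)
def tl(x,y):return((x+.5)/5-.5+140,(y+.5)/5-.5+120)
def tr(x,y):return((x+.5)/5-.5+280,(y+.5)/5-.5+120)
def sl(x,y):return((x+.5)/5-.5+265,(y+.5)/5-.5+140)
def sr(x,y):return((x+.5)/4-.5+150,(y+.5)/4-.5+235)
E
cat > meas.py <<'E'
from m import *
np.set_printoptions(precision=4,suppress=True)
O=[("ljar",tl(123,202),sl(627,118),.064),("cup",tl(351,182),sl(538,251),.045),("can",tl(563,90),sl(514,374),.060),
("bot",tr(51,92),sl(395,472),.066),("bottip",tr(51,82),sl(401,422),.092),("sjar",tr(477,157),sr(451,249),.054),("reel",tr(687,235),sr(206,422),.025)]
for n,a,b,z in O: print(n,*tri(a,b),"top@z",at("top",a,z),"sc@z",at("scene",b,z))
def grp(n,A,B,z):
    P=np.array([tri(a,b)[0] for a,b in zip(A,B)]);T=np.array([at("top",a,z) for a in A]);S=np.array([at("scene",b,z) for b in B])
    print(n);print(P)
    for M in(P,T,S):
        e=(M[0]-M[1]+M[3]-M[2])[:2];f=(M[0]-M[3]+M[1]-M[2])[:2]
        print(" c",M.mean(0),"len",np.linalg.norm(e)/2,np.linalg.norm(f)/2,"yaw",np.arctan2(-e[0],e[1]),np.arctan2(f[1],f[0]))
grp("three",[tl(210,440),tl(638,403),tl(651,550),tl(224,590)],[sl(383,147),sl(172,357),sl(43,302),sl(266,102)],.018)
grp("two",[tr(355,383),tr(642,425),tr(622,571),tr(334,533)],[sr(357,113),sr(105,272),sr(20,180),sr(265,38)],.018)
grp("carton",[tr(257,43),tr(343,70),tr(320,147),tr(228,117)],[sr(703,147),sr(622,184),sr(572,135),sr(652,95)],.062)
E
python3 meas.py
```

```text
ljar [0.6106 0.3314 0.0627] 0.00038402701690194295 top@z [0.6102 0.331 ] sc@z [0.6116 0.3294]
cup [0.6239 0.2153 0.0449] 9.440800630711207e-05 top@z [0.6238 0.2152] sc@z [0.624  0.2151]
can [0.6705 0.1043 0.0586] 0.0009206641370371344 top@z [0.6698 0.104 ] sc@z [0.6716 0.1029]
bot [0.6686 0.0074 0.0656] 0.0006824310830525209 top@z [0.6683 0.0072] sc@z [0.6691 0.0072]
bottip [0.6685 0.0075 0.0921] 0.000499088771202483 top@z [0.6683 0.0074] sc@z [0.6686 0.0078]
sjar [ 0.6404 -0.2138  0.0513] 0.0014823122562898044 top@z [ 0.6394 -0.2138] sc@z [ 0.6425 -0.2149]
reel [ 0.6055 -0.3328  0.0206] 0.0012900723616915614 top@z [ 0.6045 -0.3321] sc@z [ 0.6086 -0.334 ]
three
[[0.4888 0.2928 0.0145]
 [0.5117 0.0654 0.0132]
 [0.4347 0.0583 0.0142]
 [0.4111 0.2848 0.0176]]
 c [0.4616 0.1753 0.0149] len 0.2281446320794391 0.07768283259374048 yaw 0.10198458489156938 0.09693721381963942
 c [0.4612 0.1748] len 0.22821184028634312 0.07894444883885741 yaw 0.09955351726277453 0.1051396804803651
 c [0.4644 0.1719] len 0.22966322344833845 0.07745620398630206 yaw 0.11169443107175304 0.04429139341861883
two
[[ 
[... 197 characters left out ...]
160543 -0.1305212474996084
 c [ 0.4745 -0.2267] len 0.15508494935512537 0.07921986026583763 yaw -0.12778218522538365 -0.13619256438396216
 c [ 0.4773 -0.2267] len 0.15125942805979267 0.0784776777021054 yaw -0.11932719878348465 -0.11991355604095798
carton
[[ 0.6964 -0.0987  0.0601]
 [ 0.6823 -0.1429  0.0627]
 [ 0.6432 -0.1309  0.0592]
 [ 0.6574 -0.0842  0.0587]]
 c [ 0.6698 -0.1142  0.0602] len 0.047596240049684324 0.04120069503277146 yaw -0.3018379451960152 -0.32707975298211694
 c [ 0.6693 -0.1141] len 0.04802896569102813 0.04173721575057115 yaw -0.3007595106596573 -0.3267488737268688
 c [ 0.671  -0.1155] len 0.0460815680574182 0.0391468514136005 yaw -0.31937385579117566 -0.29418476876863675
```

```bash
cat >> m.py <<'E'
def proj(n,P):
    c=C[n];Ti=np.linalg.inv(c["T"]);r=cv2.Rodrigues(Ti[:3,:3])[0]
    return cv2.projectPoints(np.array(P,float).reshape(-1,3),r,Ti[:3,3],c["K"],c["D"])[0][:,0]
E
cat > h.py <<'E'
# usage: h.py x y zgrasp [theta]: needed shares from now
import sys,numpy as np
from plant import robot
from scipy.spatial.transform import Rotation as Ro
s=robot.read_state();R=Ro.from_rotvec(s["orientation"]).as_matrix();p=s["tool_pos"];g=p+R[:,2]*.167
th=np.arctan2(R[1,0],R[0,0])
print("t %.2f"%s["t"],"tcp",p.round(4),"grasp",g.round(4),"th %.3f"%th,"tilt",R[:2,2].round(4),"open %.4f"%s["opening"],"F",s["force"].round(1),"q6 %.2f"%s["q"][5])
a=[float(v) for v in sys.argv[1:]]
if len(a)>=3:
    d=R.T@(np.array(a[:3])-g); print("slide shares total",(d/.4).round(3),"rows>=%.1f"%(np.linalg.norm(d)/.0417))
if len(a)>3: print("turn z total",round(-(a[3]-th)/.5,3)," (per row max .25)")
E
python3 - <<'E'
from m import *
print(proj("top",[[.197,-.567,.405],[.197,-.567,.22],[.197,-.567,0]]))
print(proj("scene",[[.197,-.567,.405],[.197,-.567,.22],[.197,-.567,0],[0,0,0]]))
for p in((133,82),(150,195)): print(at("top",p,.06),at("top",p,.15))
E
python3 h.py .6405 -.214 .15 -.127
```

```text
[[581.44203814 351.87240265]
 [536.23367786 333.53179375]
 [496.66340646 317.38859964]]
[[-123.15849183  120.89457714]
 [ -72.80883285  218.52403004]
 [ -18.2977063   304.02396733]
 [ 150.1511381   158.45775943]]
[0.82032058 0.42415023] [0.79156964 0.39381268]
[0.51962064 0.36732513] [0.5130977  0.34118815]
t 0.10 tcp [ 0.1965 -0.5667  0.4038] grasp [ 0.1965 -0.5664  0.2368] th -1.237 tilt [-0.0004  0.0016] open 0.0929 F [ 0.4 -0.3  0.6] q6 -0.09
slide shares total [-0.468 -1.337  0.218] rows>=13.8
turn z total -2.22  (per row max .25)
```

arm_command(
  motion=[
    {"slide": [0, 0, -0.09], "turn": [0, 0, 0]},
    {"slide": [0, 0, -0.09], "turn": [0, 0, 0]},
    {"slide": [0, 0, -0.09], "turn": [0, 0, 0]},
    {"slide": [0, 0, -0.09], "turn": [0, 0, 0]},
    {"slide": [0, 0, -0.09], "turn": [0, 0, 0]},
  ],
  gripper=70,
  grip_force=15,
)

```text
t: 0.52
tool_pos: [0.1965, -0.5666, 0.5859]
orientation: [-2.559, 1.821, 0.001]
force: [0.7, -0.3, -0.5]
opening: 0.0665
```

```bash
python3 h.py .6405 -.214 .35 -.127; python3 - <<'E'
from plant import robot
import cv2
for n in("scene","top"):
    cv2.imwrite(f"pics/{n}1.png",robot.read_camera(n)["pixels"])
E
```

```text
t 0.52 tcp [ 0.1965 -0.5666  0.5859] grasp [ 0.1965 -0.5664  0.4189] th -1.237 tilt [-0.0002  0.0009] open 0.0665 F [ 0.7 -0.3 -0.5] q6 -0.09
slide shares total [-0.469 -1.337  0.173] rows>=13.7
turn z total -2.22  (per row max .25)
```

View pics/top1.png

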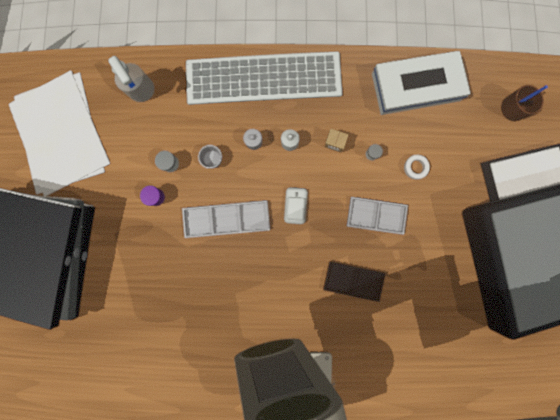

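arm_command(
  motion=[
    {"slide": [-0.033, -0.095, 0], "turn": [0, 0, 0]},
    {"slide": [-0.033, -0.095, 0], "turn": [0, 0, 0]},
    {"slide": [-0.033, -0.095, 0], "turn": [0, 0, 0]},
    {"slide": [-0.033, -0.095, 0], "turn": [0, 0, 0]},
    {"slide": [-0.033, -0.095, 0], "turn": [0, 0, 0]},
  ],
)

```text
t: 1.03
tool_pos: [0.3556, -0.441, 0.5838]
orientation: [-2.559, 1.822, 0.002]
force: [-0.3, -0.7, -0.0]
opening: 0.0651
```

arm_command(
  motion=[
    {"slide": [-0.033, -0.095, 0], "turn": [0, 0, 0]},
    {"slide": [-0.033, -0.095, 0], "turn": [0, 0, 0]},
    {"slide": [-0.033, -0.095, 0], "turn": [0, 0, 0]},
    {"slide": [-0.033, -0.095, 0], "turn": [0, 0, 0]},
    {"slide": [-0.033, -0.095, 0], "turn": [0, 0, 0]},
  ],
)

```text
t: 1.45
tool_pos: [0.5137, -0.3161, 0.5838]
orientation: [2.56, -1.822, -0.002]
force: [0.7, -0.5, 0.1]
opening: 0.0653
```

arm_command(
  motion=[
    {"slide": [0, 0, 0.05], "turn": [0, 0, -0.24]},
    {"slide": [0, 0, 0.05], "turn": [0, 0, -0.24]},
    {"slide": [0, 0, 0.05], "turn": [0, 0, -0.24]},
    {"slide": [0, 0, 0.05], "turn": [0, 0, -0.24]},
    {"slide": [0, 0, 0.05], "turn": [0, 0, -0.24]},
  ],
)

```text
t: 1.87
tool_pos: [0.5124, -0.3173, 0.4826]
orientation: [-2.986, 0.974, 0.002]
force: [-0.1, -0.6, 0.0]
opening: 0.0652
```

arm_command(
  motion=[
    {"slide": [0, 0, 0.04], "turn": [0, 0, -0.2]},
    {"slide": [0, 0, 0.04], "turn": [0, 0, -0.2]},
    {"slide": [0, 0, 0.04], "turn": [0, 0, -0.2]},
    {"slide": [0, 0, 0.04], "turn": [0, 0, -0.2]},
    {"slide": [0, 0, 0.04], "turn": [0, 0, -0.2]},
  ],
)

```text
t: 2.28
tool_pos: [0.5121, -0.3175, 0.4029]
orientation: [-3.134, 0.207, 0.002]
force: [0.3, 0.4, 0.5]
opening: 0.0652
```

```bash
python3 h.py .6405 -.214 .15 -.127
```

```text
t 2.28 tcp [ 0.5121 -0.3175  0.4029] grasp [ 0.5119 -0.3173  0.2359] th -0.132 tilt [-0.0012  0.0009] open 0.0652 F [0.3 0.4 0.5] q6 -0.51
slide shares total [ 0.285 -0.298  0.214] rows>=4.5
turn z total -0.01  (per row max .25)
```

arm_command(
  motion=[
    {"slide": [0.057, -0.06, 0.043], "turn": [0, 0, 0]},
    {"slide": [0.057, -0.06, 0.043], "turn": [0, 0, 0]},
    {"slide": [0.057, -0.06, 0.043], "turn": [0, 0, 0]},
    {"slide": [0.057, -0.06, 0.043], "turn": [0, 0, 0]},
    {"slide": [0.057, -0.06, 0.043], "turn": [0, 0, 0]},
  ],
)

```text
t: 2.7
tool_pos: [0.6424, -0.2132, 0.3168]
orientation: [-3.134, 0.216, 0.002]
force: [0.6, -0.4, 0.3]
opening: 0.0652
```

```bash
python3 h.py .6405 -.214 .045 -.127;python3 - <<'E'
from plant import robot
import cv2
cv2.imwrite(f"pics/s2.png",robot.read_camera("scene")["pixels"])
E
```

```text
t 2.70 tcp [ 0.6424 -0.2132  0.3168] grasp [ 0.6422 -0.2131  0.1498] th -0.137 tilt [-0.0011  0.0004] open 0.0652 F [ 0.6 -0.4  0.3] q6 -0.26
slide shares total [-0.004  0.003  0.262] rows>=2.5
turn z total -0.021  (per row max .25)
```

View pics/s2.png

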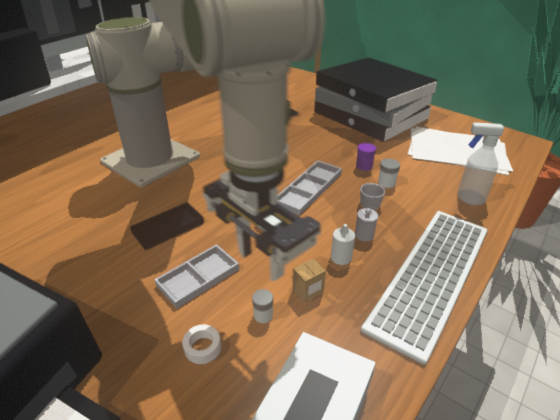

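arm_command(
  motion=[
    {"slide": [-0.002, 0.002, 0.06], "turn": [0, 0, -0.01]},
    {"slide": [-0.002, 0.001, 0.06], "turn": [0, 0, -0.01]},
    {"slide": [0, 0, 0.06], "turn": [0, 0, 0]},
    {"slide": [0, 0, 0.05], "turn": [0, 0, 0]},
    {"slide": [0, 0, 0.032], "turn": [0, 0, 0]},
  ],
)

```text
t: 3.17
tool_pos: [0.6386, -0.2147, 0.2099]
orientation: [-3.134, 0.199, 0.007]
force: [-0.6, 0.2, -0.3]
opening: 0.0651
```

arm_command(
  motion=[
    {"slide": [0, 0, 0], "turn": [0, 0, 0]},
    {"slide": [0, 0, 0], "turn": [0, 0, 0]},
    {"slide": [0, 0, 0], "turn": [0, 0, 0]},
    {"slide": [0, 0, 0], "turn": [0, 0, 0]},
    {"slide": [0, 0, 0], "turn": [0, 0, 0]},
  ],
  gripper=0,
  grip_force=12,
)

```text
t: 3.58
tool_pos: [0.6407, -0.2157, 0.216]
orientation: [3.134, -0.199, 0.005]
force: [0.5, -0.4, 3.3]
opening: 0.0379
```

```bash
python3 h.py .4703 -.2632 .15 -.127
```

```text
t 3.58 tcp [ 0.6407 -0.2157  0.216 ] grasp [ 0.6412 -0.2159  0.049 ] th -0.127 tilt [ 0.003  -0.0012] open 0.0379 F [ 0.5 -0.4  3.3] q6 -0.27
slide shares total [-0.408  0.172 -0.254] rows>=4.9
turn z total -0.0  (per row max .25)
```

arm_command(
  motion=[
    {"slide": [0, 0, 0], "turn": [0, 0, 0]},
    {"slide": [0, 0, 0], "turn": [0, 0, 0]},
    {"slide": [0, 0, 0], "turn": [0, 0, 0]},
    {"slide": [0, 0, 0], "turn": [0, 0, 0]},
    {"slide": [0, 0, 0], "turn": [0, 0, 0]},
  ],
)

```text
t: 4.0
tool_pos: [0.6407, -0.2157, 0.216]
orientation: [3.134, -0.199, 0.005]
force: [-0.6, -0.9, 6.0]
opening: 0.0375
```

```bash
python3 h.py .4703 -.2632 .15 -.127;python3 - <<'E'
from plant import robot
import cv2
im=robot.read_camera("scene")["pixels"]
cv2.imwrite("pics/s3.png",cv2.resize(im[180:360,150:350],None,fx=3,fy=3))
E
```

```text
t 4.00 tcp [ 0.6407 -0.2157  0.216 ] grasp [ 0.6412 -0.2159  0.049 ] th -0.127 tilt [ 0.0029 -0.0012] open 0.0375 F [-0.6 -0.9  6. ] q6 -0.27
slide shares total [-0.408  0.172 -0.254] rows>=4.9
turn z total -0.0  (per row max .25)
```

View pics/s3.png

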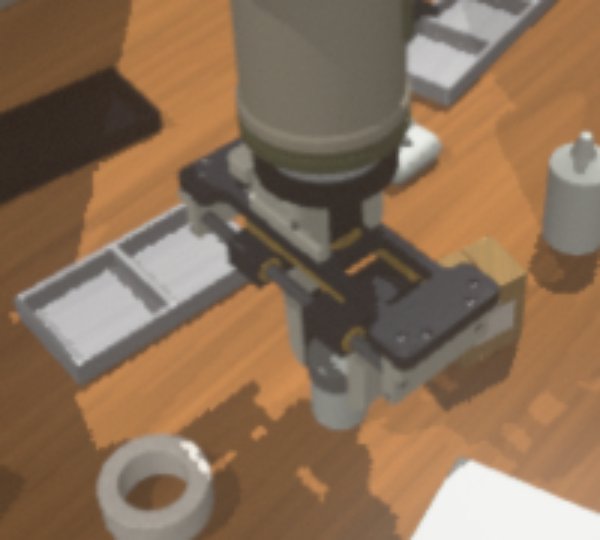

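arm_command(
  motion=[
    {"slide": [0, 0, -0.02], "turn": [0, 0, 0]},
    {"slide": [0, 0, -0.05], "turn": [0, 0, 0]},
    {"slide": [0, 0, -0.07], "turn": [0, 0, 0]},
    {"slide": [0, 0, -0.07], "turn": [0, 0, 0]},
    {"slide": [0, 0, -0.05], "turn": [0, 0, 0]},
  ],
)

```text
t: 4.47
tool_pos: [0.6402, -0.2154, 0.3212]
orientation: [3.135, -0.199, 0.003]
force: [0.3, 0.1, 0.1]
opening: 0.0377
```

```bash
python3 h.py .4703 -.2632 .15 -.127;python3 - <<'E'
from plant import robot
import cv2
im=robot.read_camera("scene")["pixels"]
cv2.imwrite("pics/s4.png",cv2.resize(im[140:340,150:350],None,fx=3,fy=3))
E
python3 h.py .4703 -.2632 .15 -.127
```

```text
t 4.47 tcp [ 0.6402 -0.2154  0.3212] grasp [ 0.6405 -0.2156  0.1542] th -0.127 tilt [ 0.0021 -0.0009] open 0.0377 F [0.3 0.1 0.1] q6 -0.27
slide shares total [-0.407  0.172  0.01 ] rows>=4.2
turn z total 0.0  (per row max .25)
t 4.52 tcp [ 0.6413 -0.2159  0.3261] grasp [ 0.6426 -0.2164  0.1591] th -0.127 tilt [ 0.0079 -0.0033] open 0.0376 F [ 1.4 -1.   3.7] q6 -0.27
slide shares total [-0.413  0.171  0.02 ] rows>=4.3
turn z total 0.0  (per row max .25)
```

View pics/s4.png

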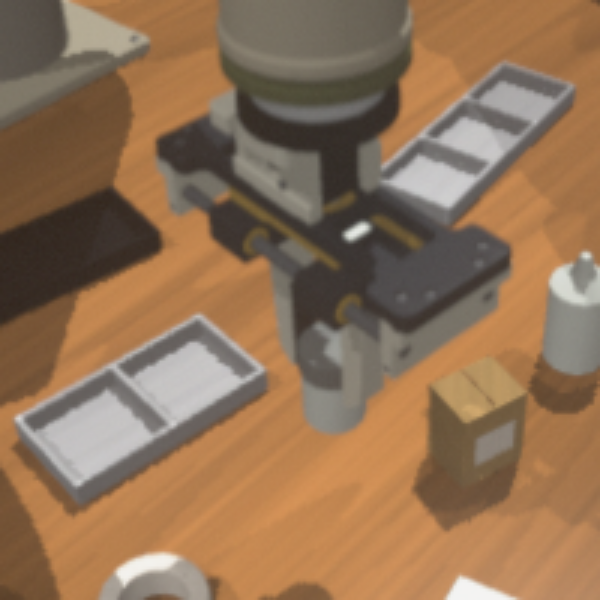

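arm_command(
  motion=[
    {"slide": [-0.05, 0.02, 0], "turn": [0, 0, 0]},
    {"slide": [-0.09, 0.038, 0], "turn": [0, 0, 0]},
    {"slide": [-0.095, 0.04, 0], "turn": [0, 0, 0]},
    {"slide": [-0.095, 0.04, 0], "turn": [0, 0, 0]},
    {"slide": [-0.07, 0.03, 0], "turn": [0, 0, 0]},
  ],
)

```text
t: 4.93
tool_pos: [0.4701, -0.2619, 0.3175]
orientation: [-3.135, 0.199, 0.002]
force: [0.7, -0.4, 0.4]
opening: 0.0372
```

arm_command(
  motion=[
    {"slide": [0, 0, 0.03], "turn": [0, 0, 0]},
    {"slide": [0, 0, 0.05], "turn": [0, 0, 0]},
    {"slide": [0, 0, 0.05], "turn": [0, 0, 0]},
    {"slide": [0, 0, 0.03], "turn": [0, 0, 0]},
    {"slide": [0, 0, 0], "turn": [0, 0, 0]},
  ],
)

```text
t: 5.35
tool_pos: [0.4716, -0.2608, 0.2506]
orientation: [-3.132, 0.199, 0.007]
force: [0.4, 0.8, -0.8]
opening: 0.0374
```

```bash
python3 h.py .4703 -.2632 .053 -.127;python3 - <<'E'
from plant import robot
import cv2
im=robot.read_camera("scene")["pixels"]
cv2.imwrite("pics/s5.png",cv2.resize(im[180:340,120:320],None,fx=3,fy=3))
E
python3 h.py .4703 -.2632 .053 -.127
```

```text
t 5.35 tcp [ 0.4716 -0.2608  0.2506] grasp [ 0.4709 -0.2602  0.0836] th -0.127 tilt [-0.0045  0.0032] open 0.0374 F [ 0.4  0.8 -0.8] q6 -0.47
slide shares total [-0.     0.008  0.076] rows>=0.7
turn z total 0.0  (per row max .25)
t 5.40 tcp [ 0.4723 -0.2611  0.2523] grasp [ 0.4718 -0.2608  0.0853] th -0.127 tilt [-0.0029  0.0021] open 0.0375 F [-0.6 -0.  -0.2] q6 -0.47
slide shares total [-0.003  0.007  0.081] rows>=0.8
turn z total 0.0  (per row max .25)
```

View pics/s5.png

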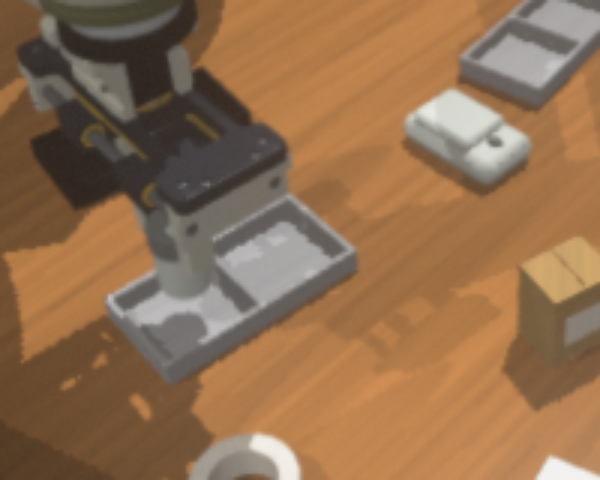

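arm_command(
  motion=[
    {"slide": [0, 0.004, 0.025], "turn": [0, 0, 0]},
    {"slide": [0, 0.003, 0.025], "turn": [0, 0, 0]},
    {"slide": [0, 0, 0.015], "turn": [0, 0, 0]},
    {"slide": [0, 0, 0.005], "turn": [0, 0, 0]},
    {"slide": [0, 0, 0], "turn": [0, 0, 0]},
  ],
)

```text
t: 5.82
tool_pos: [0.4721, -0.2643, 0.2251]
orientation: [-3.134, 0.199, 0.002]
force: [0.3, -0.2, -0.9]
opening: 0.0377
```

arm_command(
  motion=[
    {"slide": [0, 0, 0], "turn": [0, 0, 0]},
    {"slide": [0, 0, 0], "turn": [0, 0, 0]},
    {"slide": [0, 0, 0.003], "turn": [0, 0, 0]},
    {"slide": [0, 0, 0], "turn": [0, 0, 0]},
    {"slide": [0, 0, 0], "turn": [0, 0, 0]},
  ],
)

```text
t: 6.23
tool_pos: [0.4724, -0.2645, 0.2249]
orientation: [3.135, -0.199, 0.0]
force: [0.8, 0.6, -0.7]
opening: 0.038
```

arm_command(
  motion=[
    {"slide": [0, 0, 0.004], "turn": [0, 0, 0]},
    {"slide": [0, 0, 0.003], "turn": [0, 0, 0]},
    {"slide": [0, 0, 0.003], "turn": [0, 0, 0]},
    {"slide": [0, 0, 0], "turn": [0, 0, 0]},
    {"slide": [0, 0, 0], "turn": [0, 0, 0]},
  ],
)

```text
t: 6.65
tool_pos: [0.4723, -0.2644, 0.2205]
orientation: [-3.135, 0.199, 0.001]
force: [-0.3, 0.3, 0.3]
opening: 0.0374
```

arm_command(
  motion=[
    {"slide": [0, 0, 0.003], "turn": [0, 0, 0]},
    {"slide": [0, 0, 0], "turn": [0, 0, 0]},
    {"slide": [0, 0, 0.002], "turn": [0, 0, 0]},
    {"slide": [0, 0, 0], "turn": [0, 0, 0]},
    {"slide": [0, 0, 0], "turn": [0, 0, 0]},
  ],
)

```text
t: 7.07
tool_pos: [0.4725, -0.2647, 0.2199]
orientation: [3.135, -0.199, 0.0]
force: [-6.3, 2.1, 10.8]
opening: 0.0375
```

```bash
python3 h.py;python3 - <<'E'
from plant import robot
import cv2
im=robot.read_camera("scene")["pixels"]
cv2.imwrite("pics/s6.png",cv2.resize(im[220:320,140:260],None,fx=5,fy=5))
E
```

```text
t 7.07 tcp [ 0.4725 -0.2647  0.2199] grasp [ 0.4726 -0.2647  0.0529] th -0.127 tilt [ 0.0002 -0.0004] open 0.0375 F [-6.3  2.1 10.8] q6 -0.48
```

View pics/s6.png

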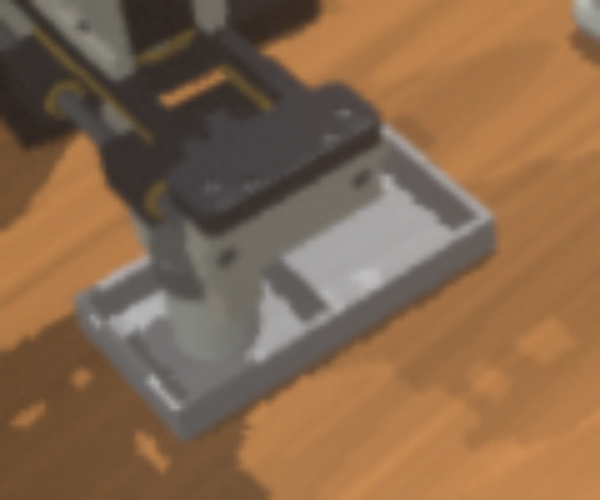

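arm_command(
  motion=[
    {"slide": [0, 0, -0.001], "turn": [0, 0, 0]},
    {"slide": [0, 0, 0], "turn": [0, 0, 0]},
    {"slide": [0, 0, 0], "turn": [0, 0, 0]},
    {"slide": [0, 0, 0], "turn": [0, 0, 0]},
    {"slide": [0, 0, 0], "turn": [0, 0, 0]},
  ],
  gripper=70,
)

```text
t: 7.53
tool_pos: [0.4723, -0.2645, 0.2189]
orientation: [-3.135, 0.199, 0.0]
force: [-0.1, 0.1, -0.4]
opening: 0.0637
```

arm_command(
  motion=[
    {"slide": [0, 0, -0.03], "turn": [0, 0, 0]},
    {"slide": [0, 0, -0.07], "turn": [0, 0, 0]},
    {"slide": [0, 0, -0.1], "turn": [0, 0, 0]},
    {"slide": [0, 0, -0.1], "turn": [0, 0, 0]},
    {"slide": [0, 0, -0.05], "turn": [0, 0, 0]},
  ],
)

```text
t: 7.95
tool_pos: [0.4731, -0.2649, 0.3656]
orientation: [3.132, -0.199, 0.009]
force: [0.2, -0.2, 0.6]
opening: 0.0651
```

```bash
python3 h.py .6686 .0073 .19 0;python3 - <<'E'
from plant import robot
import cv2
im=robot.read_camera("scene")["pixels"]
cv2.imwrite("pics/s7.png",cv2.resize(im[200:320,140:300],None,fx=4,fy=4))
E
```

```text
t 7.95 tcp [ 0.4731 -0.2649  0.3656] grasp [ 0.474  -0.2656  0.1986] th -0.127 tilt [ 0.0056 -0.0038] open 0.0651 F [ 0.2 -0.2  0.6] q6 -0.48
slide shares total [ 0.396 -0.738  0.022] rows>=8.0
turn z total -0.254  (per row max .25)
```

View pics/s7.png

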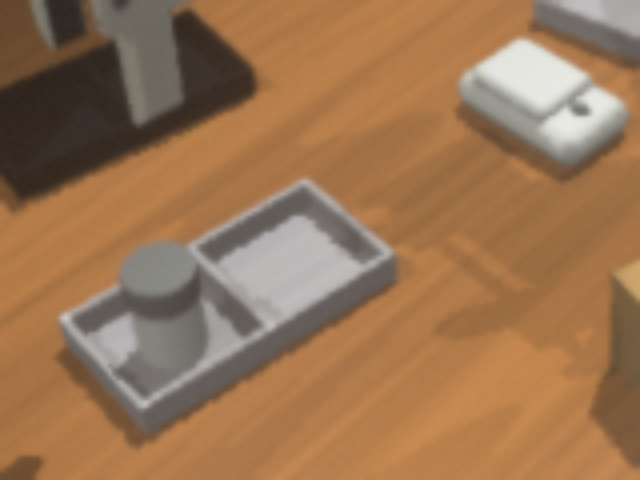

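arm_command(
  motion=[
    {"slide": [0.04, -0.074, 0], "turn": [0, 0, 0]},
    {"slide": [0.04, -0.074, 0], "turn": [0, 0, 0]},
    {"slide": [0.04, -0.074, 0], "turn": [0, 0, 0]},
    {"slide": [0.04, -0.074, 0], "turn": [0, 0, 0]},
    {"slide": [0.04, -0.074, 0], "turn": [0, 0, 0]},
  ],
)

```text
t: 8.42
tool_pos: [0.5711, -0.1265, 0.3598]
orientation: [3.135, -0.2, 0.001]
force: [0.3, -1.2, 0.6]
opening: 0.0655
```

arm_command(
  motion=[
    {"slide": [0.045, -0.084, 0], "turn": [0, 0, 0]},
    {"slide": [0.045, -0.084, 0], "turn": [0, 0, 0]},
    {"slide": [0.045, -0.084, 0], "turn": [0, 0, 0]},
    {"slide": [0.04, -0.074, 0], "turn": [0, 0, 0]},
    {"slide": [0.02, -0.037, 0], "turn": [0, 0, 0]},
  ],
)

```text
t: 8.83
tool_pos: [0.6675, 0.01, 0.3594]
orientation: [-3.134, 0.195, -0.001]
force: [-0.4, -0.5, 0.1]
opening: 0.0652
```

```bash
python3 h.py .6686 .0073 .044 -.127
```

```text
t 8.83 tcp [0.6675 0.01   0.3594] grasp [0.6676 0.0102 0.1924] th -0.125 tilt [0.0006 0.0011] open 0.0652 F [-0.4 -0.5  0.1] q6 0.06
slide shares total [0.003 0.007 0.371] rows>=3.6
turn z total 0.005  (per row max .25)
```

arm_command(
  motion=[
    {"slide": [0.003, 0.006, 0.04], "turn": [0, 0, 0]},
    {"slide": [0, 0, 0.08], "turn": [0, 0, 0]},
    {"slide": [0, 0, 0.08], "turn": [0, 0, 0]},
    {"slide": [0, 0, 0.06], "turn": [0, 0, 0]},
    {"slide": [0, 0, 0.03], "turn": [0, 0, 0]},
  ],
)

```text
t: 9.25
tool_pos: [0.6655, 0.004, 0.239]
orientation: [-3.135, 0.199, 0.009]
force: [-0.2, -0.8, 0.1]
opening: 0.0654
```

```bash
python3 h.py .6686 .0073 .044 -.127;python3 - <<'E'
from plant import robot
import cv2
im=robot.read_camera("scene")["pixels"]
cv2.imwrite("pics/s8.png",cv2.resize(im[160:290,270:430],None,fx=4,fy=4))
E
python3 h.py .6686 .0073 .044 -.127
```

```text
t 9.25 tcp [0.6655 0.004  0.239 ] grasp [0.6646 0.0041 0.072 ] th -0.127 tilt [-0.0058  0.0004] open 0.0654 F [-0.2 -0.8  0.1] q6 0.06
slide shares total [ 0.009 -0.009  0.07 ] rows>=0.7
turn z total 0.0  (per row max .25)
t 9.30 tcp [0.6652 0.004  0.2377] grasp [0.6639 0.004  0.0707] th -0.127 tilt [-0.0075  0.0005] open 0.0653 F [-1.5  0.4 -1.8] q6 0.06
slide shares total [ 0.011 -0.01   0.067] rows>=0.7
turn z total 0.0  (per row max .25)
```

View pics/s8.png

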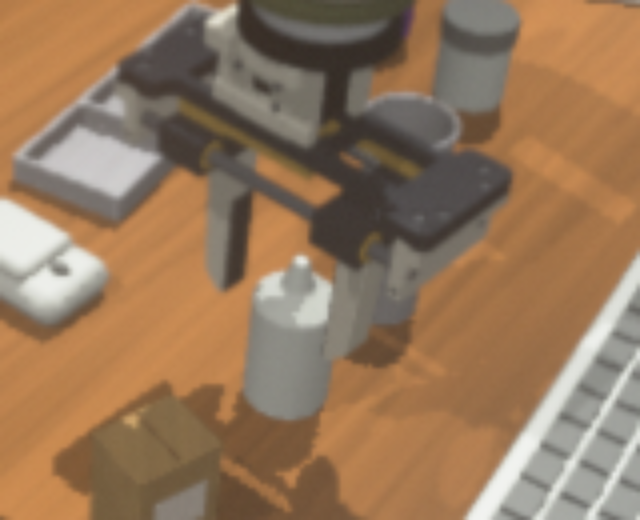

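arm_command(
  motion=[
    {"slide": [0.007, -0.008, 0], "turn": [0, 0, 0]},
    {"slide": [0, 0, 0.03], "turn": [0, 0, 0]},
    {"slide": [0, 0, 0.03], "turn": [0, 0, 0]},
    {"slide": [0, 0, 0.007], "turn": [0, 0, 0]},
    {"slide": [0, 0, 0], "turn": [0, 0, 0]},
  ],
)

```text
t: 9.72
tool_pos: [0.6699, 0.0066, 0.2153]
orientation: [3.135, -0.199, -0.003]
force: [-0.2, -0.2, 0.0]
opening: 0.0649
```

```bash
python3 h.py .6686 .0073 .044 -.127
```

```text
t 9.72 tcp [0.6699 0.0066 0.2153] grasp [0.6696 0.0066 0.0483] th -0.127 tilt [-0.0017  0.0001] open 0.0649 F [-0.2 -0.2  0. ] q6 0.06
slide shares total [-0.003 -0.001  0.011] rows>=0.1
turn z total -0.0  (per row max .25)
```

arm_command(
  motion=[
    {"slide": [-0.002, 0, 0.005], "turn": [0, 0, 0]},
    {"slide": [0, 0, 0], "turn": [0, 0, 0]},
    {"slide": [0, 0, 0], "turn": [0, 0, 0]},
    {"slide": [0, 0, 0], "turn": [0, 0, 0]},
    {"slide": [0, 0, 0], "turn": [0, 0, 0]},
  ],
  gripper=0,
  grip_force=15,
)

```text
t: 10.13
tool_pos: [0.6697, 0.0067, 0.2149]
orientation: [3.135, -0.199, 0.001]
force: [-0.4, 0.1, 0.6]
opening: 0.0455
```

arm_command(
  motion=[
    {"slide": [0, 0, 0], "turn": [0, 0, 0]},
    {"slide": [0, 0, 0], "turn": [0, 0, 0]},
    {"slide": [0, 0, 0], "turn": [0, 0, 0]},
    {"slide": [0, 0, 0], "turn": [0, 0, 0]},
    {"slide": [0, 0, 0], "turn": [0, 0, 0]},
  ],
)

```text
t: 10.55
tool_pos: [0.6697, 0.0067, 0.2149]
orientation: [3.135, -0.199, 0.001]
force: [-1.7, 0.1, 5.9]
opening: 0.0455
```

arm_command(
  motion=[
    {"slide": [0, 0, -0.02], "turn": [0, 0, 0]},
    {"slide": [0, 0, -0.05], "turn": [0, 0, 0]},
    {"slide": [0, 0, -0.09], "turn": [0, 0, 0]},
    {"slide": [0, 0, -0.09], "turn": [0, 0, 0]},
    {"slide": [0, 0, -0.05], "turn": [0, 0, 0]},
  ],
)

```text
t: 10.97
tool_pos: [0.6701, 0.0067, 0.3389]
orientation: [-3.135, 0.199, -0.006]
force: [1.4, -0.0, 0.5]
opening: 0.0451
```

```bash
python3 h.py .4797 -.1898 .17 -.127
```

```text
t 10.97 tcp [0.6701 0.0067 0.3389] grasp [0.6707 0.0067 0.1719] th -0.127 tilt [ 0.004  -0.0002] open 0.0451 F [ 1.4 -0.   0.5] q6 0.06
slide shares total [-0.412  0.548  0.003] rows>=6.6
turn z total 0.0  (per row max .25)
```

arm_command(
  motion=[
    {"slide": [-0.03, 0.04, 0], "turn": [0, 0, 0]},
    {"slide": [-0.045, 0.06, 0], "turn": [0, 0, 0]},
    {"slide": [-0.055, 0.073, 0], "turn": [0, 0, 0]},
    {"slide": [-0.055, 0.073, 0], "turn": [0, 0, 0]},
    {"slide": [-0.055, 0.073, 0], "turn": [0, 0, 0]},
  ],
)

```text
t: 11.38
tool_pos: [0.5567, -0.1083, 0.3341]
orientation: [-3.135, 0.198, 0.001]
force: [-0.5, -0.5, -0.6]
opening: 0.0455
```

arm_command(
  motion=[
    {"slide": [-0.055, 0.073, 0], "turn": [0, 0, 0]},
    {"slide": [-0.055, 0.073, 0], "turn": [0, 0, 0]},
    {"slide": [-0.042, 0.057, 0], "turn": [0, 0, 0]},
    {"slide": [-0.02, 0.026, 0], "turn": [0, 0, 0]},
    {"slide": [0, 0, 0], "turn": [0, 0, 0]},
  ],
)

```text
t: 11.8
tool_pos: [0.4767, -0.1915, 0.3344]
orientation: [3.135, -0.204, -0.001]
force: [-0.3, 0.3, -0.4]
opening: 0.0451
```

```bash
python3 h.py .4797 -.1898 .052 -.127
```

```text
t 11.80 tcp [ 0.4767 -0.1915  0.3344] grasp [ 0.4766 -0.1915  0.1674] th -0.130 tilt [-0.0005 -0.0003] open 0.0451 F [-0.3  0.3 -0.4] q6 -0.35
slide shares total [ 0.007 -0.005  0.288] rows>=2.8
turn z total -0.006  (per row max .25)
```

arm_command(
  motion=[
    {"slide": [0.005, -0.003, 0.05], "turn": [0, 0, 0]},
    {"slide": [0, 0, 0.08], "turn": [0, 0, 0]},
    {"slide": [0, 0, 0.08], "turn": [0, 0, 0]},
    {"slide": [0, 0, 0.04], "turn": [0, 0, 0]},
    {"slide": [0, 0, 0.015], "turn": [0, 0, 0]},
  ],
)

```text
t: 12.22
tool_pos: [0.4796, -0.1872, 0.2246]
orientation: [-3.133, 0.198, 0.008]
force: [-0.2, -0.2, -1.1]
opening: 0.0455
```

arm_command(
  motion=[
    {"slide": [0, 0, 0], "turn": [0, 0, 0]},
    {"slide": [0, 0, 0], "turn": [0, 0, 0]},
    {"slide": [0, 0, 0.004], "turn": [0, 0, 0]},
    {"slide": [0, 0, 0], "turn": [0, 0, 0]},
    {"slide": [0, 0, 0], "turn": [0, 0, 0]},
  ],
)

```text
t: 12.63
tool_pos: [0.481, -0.1891, 0.2281]
orientation: [3.134, -0.199, 0.003]
force: [0.4, -0.2, -0.3]
opening: 0.0455
```

```bash
python3 h.py .4797 -.1898 .052 -.127;python3 - <<'E'
from plant import robot
import cv2
im=robot.read_camera("scene")["pixels"]
cv2.imwrite("pics/s9.png",cv2.resize(im[200:320,140:300],None,fx=4,fy=4))
E
```

```text
t 12.63 tcp [ 0.481  -0.1891  0.2281] grasp [ 0.4814 -0.1893  0.0611] th -0.127 tilt [ 0.002 -0.001] open 0.0455 F [ 0.4 -0.2 -0.3] q6 -0.35
slide shares total [-0.004  0.002  0.023] rows>=0.2
turn z total 0.0  (per row max .25)
```

View pics/s9.png

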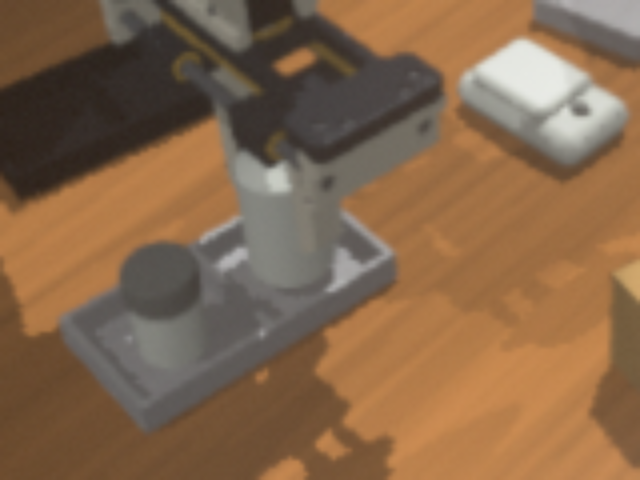

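Bottle is above its compartment (around pixel (285,285) of the crop). Lower the last 9 mm.

arm_command(
  motion=[
    {"slide": [-0.003, 0.001, 0.008], "turn": [0, 0, 0]},
    {"slide": [0, 0, 0.006], "turn": [0, 0, 0]},
    {"slide": [0, 0, 0.004], "turn": [0, 0, 0]},
    {"slide": [0, 0, 0.002], "turn": [0, 0, 0]},
    {"slide": [0, 0, 0], "turn": [0, 0, 0]},
  ],
)

```text
t: 13.1
tool_pos: [0.4791, -0.1892, 0.2189]
orientation: [-3.135, 0.199, 0.001]
force: [-2.0, 0.9, 4.3]
opening: 0.0455
```

arm_command(
  motion=[
    {"slide": [0, 0, 0.001], "turn": [0, 0, 0]},
    {"slide": [0, 0, 0], "turn": [0, 0, 0]},
    {"slide": [0, 0, 0.001], "turn": [0, 0, 0]},
    {"slide": [0, 0, 0], "turn": [0, 0, 0]},
    {"slide": [0, 0, 0], "turn": [0, 0, 0]},
  ],
)

```text
t: 13.52
tool_pos: [0.4791, -0.1892, 0.2188]
orientation: [-3.135, 0.199, 0.001]
force: [-6.6, 2.0, 11.9]
opening: 0.0457
```

arm_command(
  motion=[
    {"slide": [0, 0, -0.002], "turn": [0, 0, 0]},
    {"slide": [0, 0, 0], "turn": [0, 0, 0]},
    {"slide": [0, 0, 0], "turn": [0, 0, 0]},
    {"slide": [0, 0, 0], "turn": [0, 0, 0]},
    {"slide": [0, 0, 0], "turn": [0, 0, 0]},
  ],
  gripper=70,
)

```text
t: 13.93
tool_pos: [0.4791, -0.1891, 0.2185]
orientation: [-3.135, 0.199, 0.0]
force: [-0.6, 0.2, 0.1]
opening: 0.0648
```

arm_command(
  motion=[
    {"slide": [0, 0, -0.03], "turn": [0, 0, 0]},
    {"slide": [0, 0, -0.07], "turn": [0, 0, 0]},
    {"slide": [0, 0, -0.1], "turn": [0, 0, 0.12]},
    {"slide": [0, 0, -0.1], "turn": [0, 0, 0.12]},
    {"slide": [0, 0, -0.05], "turn": [0, 0, 0.12]},
  ],
)

```text
t: 14.35
tool_pos: [0.4799, -0.1895, 0.3651]
orientation: [3.102, -0.484, 0.01]
force: [0.7, -0.0, 0.7]
opening: 0.0652
```

```bash
python3 h.py .6697 -.1143 .17 -.308;python3 - <<'E'
from plant import robot
import cv2
im=robot.read_camera("scene")["pixels"]
cv2.imwrite("pics/s10.png",cv2.resize(im[180:340,140:340],None,fx=3,fy=3))
E
```

```text
t 14.35 tcp [ 0.4799 -0.1895  0.3651] grasp [ 0.4809 -0.19    0.1981] th -0.310 tilt [ 0.0059 -0.003 ] open 0.0652 F [ 0.7 -0.   0.7] q6 -0.17
slide shares total [ 0.391 -0.324  0.072] rows>=4.9
turn z total -0.004  (per row max .25)
```

View pics/s10.png

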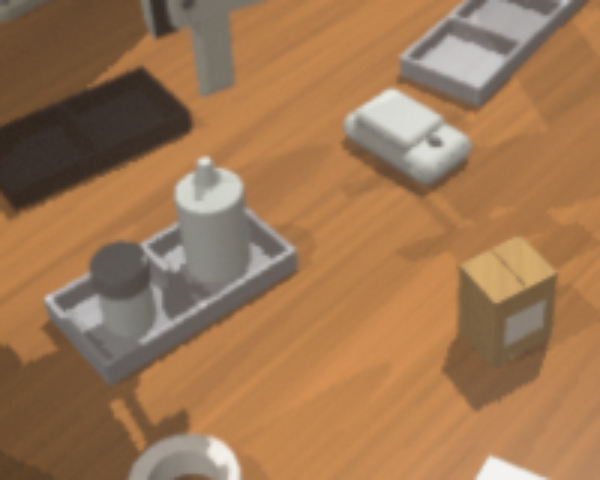

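arm_command(
  motion=[
    {"slide": [0.078, -0.065, 0], "turn": [0, 0, 0]},
    {"slide": [0.078, -0.065, 0], "turn": [0, 0, 0]},
    {"slide": [0.078, -0.065, 0], "turn": [0, 0, 0]},
    {"slide": [0.078, -0.065, 0], "turn": [0, 0, 0]},
    {"slide": [0.078, -0.065, 0], "turn": [0, 0, 0]},
  ],
)

```text
t: 14.82
tool_pos: [0.6687, -0.1114, 0.3593]
orientation: [3.105, -0.48, 0.001]
force: [0.5, -0.2, 0.3]
opening: 0.0654
```

arm_command(
  motion=[
    {"slide": [0, 0, 0.04], "turn": [0, 0, 0]},
    {"slide": [0, 0, 0.06], "turn": [0, 0, 0]},
    {"slide": [0, 0, 0.06], "turn": [0, 0, 0]},
    {"slide": [0, 0, 0.03], "turn": [0, 0, 0]},
    {"slide": [0, 0, 0], "turn": [0, 0, 0]},
  ],
)

```text
t: 15.23
tool_pos: [0.6657, -0.112, 0.2786]
orientation: [-3.104, 0.48, 0.011]
force: [-0.8, -0.6, -0.7]
opening: 0.0649
```

```bash
python3 h.py .6697 -.1143 .043 -.308
```

```text
t 15.23 tcp [ 0.6657 -0.112   0.2786] grasp [ 0.6646 -0.1117  0.1116] th -0.307 tilt [-0.0067  0.0016] open 0.0649 F [-0.8 -0.6 -0.7] q6 0.06
slide shares total [0.015 0.002 0.171] rows>=1.7
turn z total 0.002  (per row max .25)
```

arm_command(
  motion=[
    {"slide": [0.004, 0.004, 0.04], "turn": [0, 0, 0]},
    {"slide": [0.001, 0.002, 0.06], "turn": [0, 0, 0]},
    {"slide": [0, 0, 0.045], "turn": [0, 0, 0]},
    {"slide": [0, 0, 0.015], "turn": [0, 0, 0]},
    {"slide": [0, 0, 0], "turn": [0, 0, 0]},
  ],
)

```text
t: 15.65
tool_pos: [0.6678, -0.1153, 0.2181]
orientation: [-3.104, 0.481, 0.003]
force: [-0.5, 0.0, -0.1]
opening: 0.065
```

arm_command(
  motion=[
    {"slide": [0, 0, 0], "turn": [0, 0, 0]},
    {"slide": [0, 0, 0], "turn": [0, 0, 0]},
    {"slide": [0, 0, 0], "turn": [0, 0, 0]},
    {"slide": [0, 0, 0], "turn": [0, 0, 0]},
    {"slide": [0, 0, 0], "turn": [0, 0, 0]},
  ],
)

```text
t: 16.07
tool_pos: [0.6687, -0.1153, 0.2198]
orientation: [3.105, -0.48, 0.002]
force: [-0.2, 0.2, -0.4]
opening: 0.0652
```

```bash
python3 h.py .6697 -.1143 .043 -.308
```

```text
t 16.07 tcp [ 0.6687 -0.1153  0.2198] grasp [ 0.6689 -0.1154  0.0528] th -0.307 tilt [ 0.0015 -0.0004] open 0.0652 F [-0.2  0.2 -0.4] q6 0.06
slide shares total [ 0.001 -0.003  0.025] rows>=0.2
turn z total 0.002  (per row max .25)
```

arm_command(
  motion=[
    {"slide": [0.002, -0.003, 0.012], "turn": [0, 0, 0]},
    {"slide": [0, 0, 0.01], "turn": [0, 0, 0]},
    {"slide": [0, 0, 0], "turn": [0, 0, 0]},
    {"slide": [0, 0, 0], "turn": [0, 0, 0]},
    {"slide": [0, 0, 0], "turn": [0, 0, 0]},
  ],
)

```text
t: 16.48
tool_pos: [0.6693, -0.1143, 0.2096]
orientation: [-3.105, 0.48, 0.001]
force: [0.6, -0.5, 0.0]
opening: 0.0649
```

arm_command(
  motion=[
    {"slide": [0, 0, 0], "turn": [0, 0, 0]},
    {"slide": [0, 0, 0], "turn": [0, 0, 0]},
    {"slide": [0, 0, 0], "turn": [0, 0, 0]},
    {"slide": [0, 0, 0], "turn": [0, 0, 0]},
    {"slide": [0, 0, 0], "turn": [0, 0, 0]},
  ],
  gripper=0,
  grip_force=12,
)

```text
t: 16.9
tool_pos: [0.6695, -0.1144, 0.2101]
orientation: [3.105, -0.48, 0.0]
force: [0.2, -0.3, 0.5]
opening: 0.0402
```

arm_command(
  motion=[
    {"slide": [0, 0, 0], "turn": [0, 0, 0]},
    {"slide": [0, 0, 0], "turn": [0, 0, 0]},
    {"slide": [0, 0, 0], "turn": [0, 0, 0]},
    {"slide": [0, 0, 0], "turn": [0, 0, 0]},
    {"slide": [0, 0, 0], "turn": [0, 0, 0]},
  ],
)

```text
t: 17.32
tool_pos: [0.6695, -0.1144, 0.21]
orientation: [3.105, -0.48, 0.0]
force: [-0.2, 0.0, 2.5]
opening: 0.0396
```

arm_command(
  motion=[
    {"slide": [0, 0, -0.03], "turn": [0, 0, 0]},
    {"slide": [0, 0, -0.07], "turn": [0, 0, -0.2]},
    {"slide": [0, 0, -0.09], "turn": [0, 0, -0.22]},
    {"slide": [0, 0, -0.08], "turn": [0, 0, -0.22]},
    {"slide": [0, 0, -0.04], "turn": [0, 0, -0.18]},
  ],
)

```text
t: 17.73
tool_pos: [0.6703, -0.1145, 0.3403]
orientation: [3.135, 0.171, 0.01]
force: [0.8, -0.2, -0.2]
opening: 0.0401
```

```bash
python3 h.py .4695 .1009 .17 .102
```

```text
t 17.73 tcp [ 0.6703 -0.1145  0.3403] grasp [ 0.6714 -0.1148  0.1733] th 0.109 tilt [ 0.0063 -0.0016] open 0.0401 F [ 0.8 -0.2 -0.2] q6 -0.35
slide shares total [-0.443 -0.591  0.004] rows>=7.1
turn z total 0.014  (per row max .25)
```

arm_command(
  motion=[
    {"slide": [-0.03, -0.04, 0], "turn": [0, 0, 0]},
    {"slide": [-0.05, -0.065, 0], "turn": [0, 0, 0]},
    {"slide": [-0.055, -0.075, 0], "turn": [0, 0, 0]},
    {"slide": [-0.055, -0.075, 0], "turn": [0, 0, 0]},
    {"slide": [-0.055, -0.075, 0], "turn": [0, 0, 0]},
  ],
)

```text
t: 18.15
tool_pos: [0.5571, 0.0077, 0.3345]
orientation: [-3.137, -0.161, -0.001]
force: [0.1, 0.6, 0.2]
opening: 0.04
```

arm_command(
  motion=[
    {"slide": [-0.055, -0.075, 0], "turn": [0, 0, 0]},
    {"slide": [-0.055, -0.075, 0], "turn": [0, 0, 0]},
    {"slide": [-0.05, -0.065, 0], "turn": [0, 0, 0]},
    {"slide": [-0.035, -0.046, 0], "turn": [0, 0, 0]},
    {"slide": [0, 0, 0], "turn": [0, 0, 0]},
  ],
)

```text
t: 18.57
tool_pos: [0.4676, 0.1053, 0.3345]
orientation: [-3.136, -0.166, 0.001]
force: [0.4, 0.4, 0.6]
opening: 0.0396
```

```bash
python3 h.py .4695 .1009 .047 .102
```

```text
t 18.57 tcp [0.4676 0.1053 0.3345] grasp [0.4675 0.1055 0.1675] th 0.106 tilt [-0.0006  0.0012] open 0.0396 F [0.4 0.4 0.6] q6 0.01
slide shares total [0.004 0.012 0.301] rows>=2.9
turn z total 0.008  (per row max .25)
```

arm_command(
  motion=[
    {"slide": [0.003, 0.01, 0.05], "turn": [0, 0, 0]},
    {"slide": [0, 0, 0.08], "turn": [0, 0, 0]},
    {"slide": [0, 0, 0.08], "turn": [0, 0, 0]},
    {"slide": [0, 0, 0.04], "turn": [0, 0, 0]},
    {"slide": [0, 0, 0.015], "turn": [0, 0, 0]},
  ],
)

```text
t: 18.98
tool_pos: [0.4705, 0.0983, 0.2251]
orientation: [3.137, 0.161, -0.008]
force: [-0.4, 0.6, -0.5]
opening: 0.0398
```

arm_command(
  motion=[
    {"slide": [0, 0, 0], "turn": [0, 0, 0]},
    {"slide": [0, 0, 0], "turn": [0, 0, 0]},
    {"slide": [0, 0, 0.01], "turn": [0, 0, 0]},
    {"slide": [0, 0, 0], "turn": [0, 0, 0]},
    {"slide": [0, 0, 0], "turn": [0, 0, 0]},
  ],
)

```text
t: 19.4
tool_pos: [0.4723, 0.0988, 0.225]
orientation: [-3.137, -0.162, -0.003]
force: [-0.6, 0.5, -0.1]
opening: 0.0399
```

```bash
python3 h.py .4695 .1009 .047 .102;python3 - <<'E'
from plant import robot
import cv2
im=robot.read_camera("scene")["pixels"]
cv2.imwrite("pics/s11.png",cv2.resize(im[130:250,250:410],None,fx=4,fy=4))
E
```

```text
t 19.40 tcp [0.4723 0.0988 0.225 ] grasp [0.4726 0.0989 0.058 ] th 0.103 tilt [0.0018 0.0002] open 0.0399 F [-0.6  0.5 -0.1] q6 -0.00
slide shares total [-0.007 -0.006  0.028] rows>=0.3
turn z total 0.002  (per row max .25)
```

View pics/s11.png

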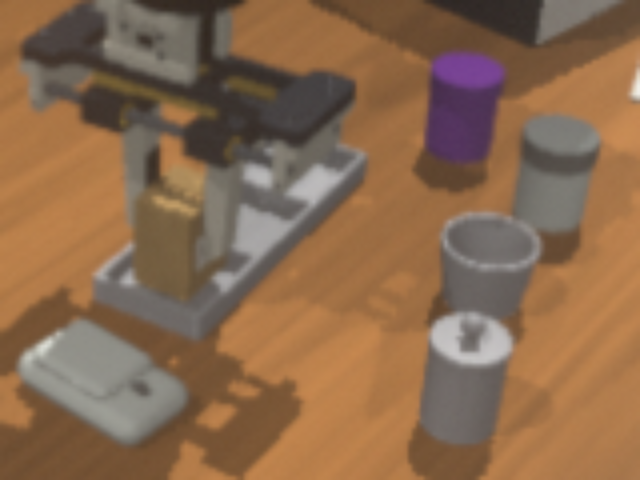

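arm_command(
  motion=[
    {"slide": [-0.005, -0.003, 0.01], "turn": [0, 0, 0]},
    {"slide": [0, 0, 0.008], "turn": [0, 0, 0]},
    {"slide": [0, 0, 0.005], "turn": [0, 0, 0]},
    {"slide": [0, 0, 0.002], "turn": [0, 0, 0]},
    {"slide": [0, 0, 0], "turn": [0, 0, 0]},
  ],
)

```text
t: 19.87
tool_pos: [0.4695, 0.0999, 0.214]
orientation: [3.137, 0.162, -0.001]
force: [-2.8, -0.1, 2.8]
opening: 0.0399
```

arm_command(
  motion=[
    {"slide": [0, 0, 0.001], "turn": [0, 0, 0]},
    {"slide": [0, 0, 0], "turn": [0, 0, 0]},
    {"slide": [0, 0, 0.001], "turn": [0, 0, 0]},
    {"slide": [0, 0, 0], "turn": [0, 0, 0]},
    {"slide": [0, 0, 0], "turn": [0, 0, 0]},
  ],
)

```text
t: 20.28
tool_pos: [0.4696, 0.0999, 0.2139]
orientation: [3.137, 0.162, -0.001]
force: [-7.3, -0.3, 11.9]
opening: 0.0402
```

arm_command(
  motion=[
    {"slide": [0, 0, -0.002], "turn": [0, 0, 0]},
    {"slide": [0, 0, 0], "turn": [0, 0, 0]},
    {"slide": [0, 0, 0], "turn": [0, 0, 0]},
    {"slide": [0, 0, 0], "turn": [0, 0, 0]},
    {"slide": [0, 0, 0], "turn": [0, 0, 0]},
  ],
  gripper=70,
)

```text
t: 20.7
tool_pos: [0.4695, 0.0998, 0.2138]
orientation: [3.137, 0.162, -0.0]
force: [-0.5, -0.3, -0.6]
opening: 0.0648
```

arm_command(
  motion=[
    {"slide": [0, 0, -0.03], "turn": [0, 0, 0]},
    {"slide": [0, 0, -0.07], "turn": [0, 0, 0]},
    {"slide": [0, 0, -0.1], "turn": [0, 0, 0]},
    {"slide": [0, 0, -0.1], "turn": [0, 0, 0]},
    {"slide": [0, 0, -0.05], "turn": [0, 0, 0]},
  ],
)

```text
t: 21.12
tool_pos: [0.4704, 0.0999, 0.359]
orientation: [-3.137, -0.162, -0.009]
force: [1.1, -0.3, 0.4]
opening: 0.0652
```

```bash
python3 h.py .6705 .1038 .18 .102;python3 - <<'E'
from plant import robot
import cv2
im=robot.read_camera("scene")["pixels"]
cv2.imwrite("pics/s12.png",cv2.resize(im[130:250,250:410],None,fx=4,fy=4))
E
```

```text
t 21.12 tcp [0.4704 0.0999 0.359 ] grasp [0.4713 0.1    0.192 ] th 0.103 tilt [0.0056 0.0006] open 0.0652 F [ 1.1 -0.3  0.4] q6 -0.00
slide shares total [0.496 0.042 0.033] rows>=4.8
turn z total 0.002  (per row max .25)
```

View pics/s12.png

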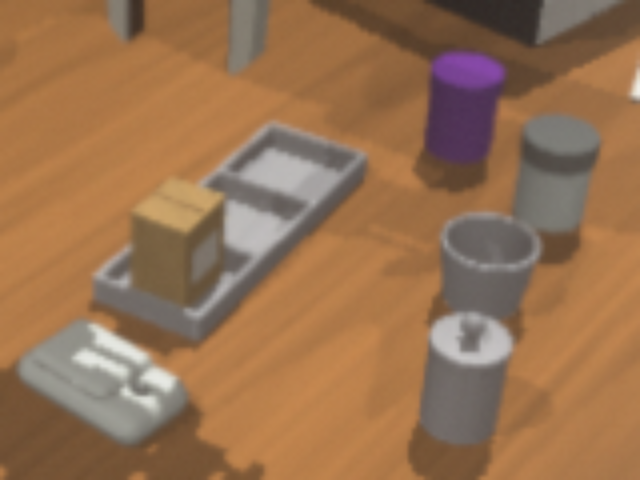

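Carton stands upright in its compartment (crop px (180,240)). Now the canister.

arm_command(
  motion=[
    {"slide": [0.09, 0.008, 0], "turn": [0, 0, 0]},
    {"slide": [0.1, 0.008, 0], "turn": [0, 0, 0]},
    {"slide": [0.1, 0.008, 0], "turn": [0, 0, 0]},
    {"slide": [0.1, 0.008, 0], "turn": [0, 0, 0]},
    {"slide": [0.1, 0.008, 0], "turn": [0, 0, 0]},
  ],
)

```text
t: 21.58
tool_pos: [0.6679, 0.1041, 0.353]
orientation: [-3.137, -0.162, 0.001]
force: [0.6, 0.0, 0.6]
opening: 0.0649
```

arm_command(
  motion=[
    {"slide": [0, 0, 0.04], "turn": [0, 0, 0]},
    {"slide": [0, 0, 0.06], "turn": [0, 0, 0]},
    {"slide": [0, 0, 0.06], "turn": [0, 0, 0]},
    {"slide": [0, 0, 0.03], "turn": [0, 0, 0]},
    {"slide": [0, 0, 0], "turn": [0, 0, 0]},
  ],
)

```text
t: 22.0
tool_pos: [0.6645, 0.1039, 0.2728]
orientation: [3.137, 0.162, -0.012]
force: [-0.4, -0.1, -0.1]
opening: 0.0648
```

arm_command(
  motion=[
    {"slide": [0, 0, 0], "turn": [0, 0, 0]},
    {"slide": [0, 0, 0], "turn": [0, 0, 0]},
    {"slide": [0, 0, 0], "turn": [0, 0, 0]},
    {"slide": [0, 0, 0], "turn": [0, 0, 0]},
    {"slide": [0, 0, 0], "turn": [0, 0, 0]},
  ],
)

```text
t: 22.42
tool_pos: [0.6666, 0.1041, 0.2796]
orientation: [-3.137, -0.162, -0.004]
force: [-0.7, 1.2, 0.3]
opening: 0.0652
```

```bash
python3 h.py .6705 .1038 .040 .102
```

```text
t 22.42 tcp [0.6666 0.1041 0.2796] grasp [0.667  0.1041 0.1126] th 0.103 tilt [0.0025 0.0002] open 0.0652 F [-0.7  1.2  0.3] q6 -0.02
slide shares total [0.008 0.002 0.182] rows>=1.7
turn z total 0.002  (per row max .25)
```

arm_command(
  motion=[
    {"slide": [0.009, 0.001, 0.03], "turn": [0, 0, 0]},
    {"slide": [0, 0, 0.055], "turn": [0, 0, 0]},
    {"slide": [0, 0, 0.055], "turn": [0, 0, 0]},
    {"slide": [0, 0, 0.028], "turn": [0, 0, 0]},
    {"slide": [0, 0, 0.01], "turn": [0, 0, 0]},
  ],
)

```text
t: 22.83
tool_pos: [0.6685, 0.1039, 0.203]
orientation: [3.137, 0.162, -0.008]
force: [-0.5, 0.3, -0.2]
opening: 0.0654
```

arm_command(
  motion=[
    {"slide": [0, 0, 0], "turn": [0, 0, 0]},
    {"slide": [0, 0, 0], "turn": [0, 0, 0]},
    {"slide": [0, 0, 0], "turn": [0, 0, 0]},
    {"slide": [0, 0, 0], "turn": [0, 0, 0]},
    {"slide": [0, 0, 0], "turn": [0, 0, 0]},
  ],
)

```text
t: 23.25
tool_pos: [0.6704, 0.1041, 0.2082]
orientation: [-3.137, -0.162, -0.003]
force: [-0.8, 0.5, 0.2]
opening: 0.0651
```

```bash
python3 h.py .6705 .1038 .040 .102
```

```text
t 23.25 tcp [0.6704 0.1041 0.2082] grasp [0.6708 0.1041 0.0412] th 0.103 tilt [0.0022 0.0002] open 0.0651 F [-0.8  0.5  0.2] q6 -0.02
slide shares total [-0.001  0.001  0.003] rows>=0.0
turn z total 0.002  (per row max .25)
```

arm_command(
  motion=[
    {"slide": [0, 0, 0], "turn": [0, 0, 0]},
    {"slide": [0, 0, 0], "turn": [0, 0, 0]},
    {"slide": [0, 0, 0], "turn": [0, 0, 0]},
    {"slide": [0, 0, 0], "turn": [0, 0, 0]},
    {"slide": [0, 0, 0], "turn": [0, 0, 0]},
  ],
  gripper=0,
  grip_force=18,
)

```text
t: 23.67
tool_pos: [0.6699, 0.104, 0.207]
orientation: [-3.137, -0.162, -0.001]
force: [0.1, -0.3, 0.2]
opening: 0.0461
```

arm_command(
  motion=[
    {"slide": [0, 0, 0], "turn": [0, 0, 0]},
    {"slide": [0, 0, 0], "turn": [0, 0, 0]},
    {"slide": [0, 0, 0], "turn": [0, 0, 0]},
    {"slide": [0, 0, 0], "turn": [0, 0, 0]},
    {"slide": [0, 0, 0], "turn": [0, 0, 0]},
  ],
)

```text
t: 24.08
tool_pos: [0.6699, 0.104, 0.2069]
orientation: [-3.137, -0.162, -0.001]
force: [0.9, 0.2, 2.1]
opening: 0.0465
```

arm_command(
  motion=[
    {"slide": [0, 0, -0.03], "turn": [0, 0, 0]},
    {"slide": [0, 0, -0.07], "turn": [0, 0, 0]},
    {"slide": [0, 0, -0.09], "turn": [0, 0, 0]},
    {"slide": [0, 0, -0.08], "turn": [0, 0, 0]},
    {"slide": [0, 0, -0.05], "turn": [0, 0, 0]},
  ],
)

```text
t: 24.5
tool_pos: [0.6702, 0.104, 0.3395]
orientation: [-3.137, -0.162, -0.006]
force: [1.4, 0.1, -1.3]
opening: 0.0462
```

```bash
python3 h.py .462 .1745 .17 .102
```

```text
t 24.50 tcp [0.6702 0.104  0.3395] grasp [0.6708 0.1041 0.1725] th 0.103 tilt [0.0038 0.0003] open 0.0462 F [ 1.4  0.1 -1.3] q6 -0.02
slide shares total [-0.501 -0.229  0.004] rows>=5.3
turn z total 0.002  (per row max .25)
```

arm_command(
  motion=[
    {"slide": [-0.03, -0.014, 0], "turn": [0, 0, 0]},
    {"slide": [-0.06, -0.027, 0], "turn": [0, 0, 0]},
    {"slide": [-0.08, -0.037, 0], "turn": [0, 0, 0]},
    {"slide": [-0.085, -0.039, 0], "turn": [0, 0, 0]},
    {"slide": [-0.085, -0.039, 0], "turn": [0, 0, 0]},
  ],
)

```text
t: 24.92
tool_pos: [0.5264, 0.1522, 0.3348]
orientation: [3.137, 0.161, -0.001]
force: [-0.3, 1.0, -1.1]
opening: 0.0466
```

arm_command(
  motion=[
    {"slide": [-0.08, -0.037, 0], "turn": [0, 0, 0]},
    {"slide": [-0.055, -0.025, 0], "turn": [0, 0, 0]},
    {"slide": [-0.021, -0.009, 0], "turn": [0, 0, 0]},
    {"slide": [0, 0, 0], "turn": [0, 0, 0]},
    {"slide": [0, 0, 0], "turn": [0, 0, 0]},
  ],
)

```text
t: 25.33
tool_pos: [0.4634, 0.174, 0.3354]
orientation: [3.137, 0.163, 0.002]
force: [0.2, 1.0, -0.6]
opening: 0.0464
```

```bash
python3 h.py .462 .1745 .044 .102;python3 - <<'E'
from plant import robot
import cv2
im=robot.read_camera("scene")["pixels"]
cv2.imwrite("pics/s13.png",cv2.resize(im[110:250,240:420],None,fx=4,fy=4))
E
```

```text
t 25.33 tcp [0.4634 0.174  0.3354] grasp [0.4637 0.174  0.1684] th 0.104 tilt [0.0014 0.    ] open 0.0464 F [ 0.2  1.  -0.6] q6 0.15
slide shares total [-0.004 -0.002  0.311] rows>=3.0
turn z total 0.003  (per row max .25)
```

View pics/s13.png

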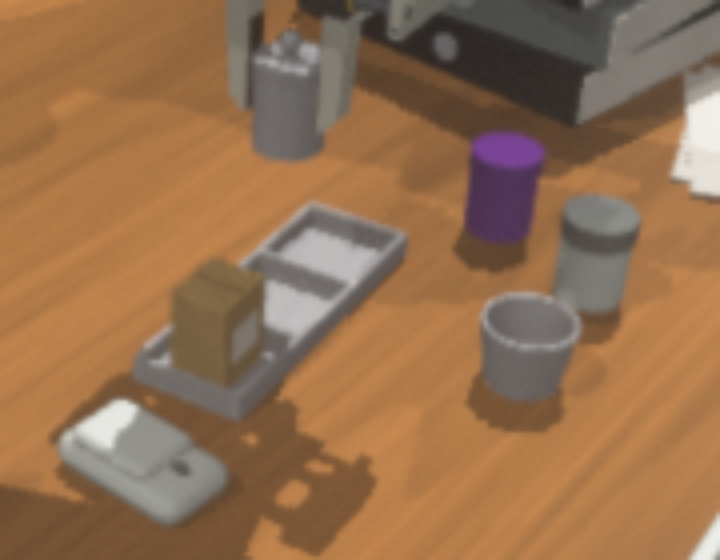

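arm_command(
  motion=[
    {"slide": [-0.002, 0, 0.05], "turn": [0, 0, 0]},
    {"slide": [0, 0, 0.08], "turn": [0, 0, 0]},
    {"slide": [0, 0, 0.08], "turn": [0, 0, 0]},
    {"slide": [0, 0, 0.045], "turn": [0, 0, 0]},
    {"slide": [0, 0, 0.02], "turn": [0, 0, 0]},
  ],
)

```text
t: 25.8
tool_pos: [0.462, 0.1728, 0.2212]
orientation: [3.136, 0.16, -0.008]
force: [-0.9, -0.4, -0.6]
opening: 0.0464
```

arm_command(
  motion=[
    {"slide": [0, 0, 0], "turn": [0, 0, 0]},
    {"slide": [0, 0, 0], "turn": [0, 0, 0]},
    {"slide": [0, 0, 0.008], "turn": [0, 0, 0]},
    {"slide": [0, 0, 0], "turn": [0, 0, 0]},
    {"slide": [0, 0, 0], "turn": [0, 0, 0]},
  ],
)

```text
t: 26.22
tool_pos: [0.463, 0.174, 0.2228]
orientation: [-3.137, -0.162, -0.003]
force: [-0.1, 0.0, -0.9]
opening: 0.0465
```

```bash
python3 h.py .462 .1745 .044 .102
```

```text
t 26.22 tcp [0.463  0.174  0.2228] grasp [0.4634 0.1741 0.0558] th 0.103 tilt [0.002  0.0005] open 0.0465 F [-0.1  0.  -0.9] q6 0.15
slide shares total [-0.003 -0.001  0.029] rows>=0.3
turn z total 0.002  (per row max .25)
```

arm_command(
  motion=[
    {"slide": [-0.002, 0, 0.01], "turn": [0, 0, 0]},
    {"slide": [0, 0, 0.008], "turn": [0, 0, 0]},
    {"slide": [0, 0, 0.005], "turn": [0, 0, 0]},
    {"slide": [0, 0, 0.002], "turn": [0, 0, 0]},
    {"slide": [0, 0, 0], "turn": [0, 0, 0]},
  ],
)

```text
t: 26.63
tool_pos: [0.4613, 0.1738, 0.2111]
orientation: [3.137, 0.162, -0.001]
force: [0.4, 0.1, -0.8]
opening: 0.0464
```

arm_command(
  motion=[
    {"slide": [0, 0, 0.001], "turn": [0, 0, 0]},
    {"slide": [0, 0, 0], "turn": [0, 0, 0]},
    {"slide": [0, 0, 0.001], "turn": [0, 0, 0]},
    {"slide": [0, 0, 0], "turn": [0, 0, 0]},
    {"slide": [0, 0, 0], "turn": [0, 0, 0]},
  ],
)

```text
t: 27.05
tool_pos: [0.4617, 0.1738, 0.2109]
orientation: [-3.137, -0.162, -0.0]
force: [-0.4, -0.2, 0.3]
opening: 0.0463
```

arm_command(
  motion=[
    {"slide": [0, 0, 0.002], "turn": [0, 0, 0]},
    {"slide": [0, 0, 0], "turn": [0, 0, 0]},
    {"slide": [0, 0, 0.001], "turn": [0, 0, 0]},
    {"slide": [0, 0, 0], "turn": [0, 0, 0]},
    {"slide": [0, 0, 0], "turn": [0, 0, 0]},
  ],
)

```text
t: 27.47
tool_pos: [0.4619, 0.1739, 0.2106]
orientation: [-3.137, -0.162, -0.001]
force: [-2.5, 0.3, 9.1]
opening: 0.0465
```

Contact. Release and retreat.

arm_command(
  motion=[
    {"slide": [0, 0, -0.001], "turn": [0, 0, 0]},
    {"slide": [0, 0, 0], "turn": [0, 0, 0]},
    {"slide": [0, 0, 0], "turn": [0, 0, 0]},
    {"slide": [0, 0, 0], "turn": [0, 0, 0]},
    {"slide": [0, 0, 0], "turn": [0, 0, 0]},
  ],
  gripper=75,
)

```text
t: 27.88
tool_pos: [0.4615, 0.1737, 0.2098]
orientation: [3.137, 0.162, -0.0]
force: [0.1, 0.0, -0.1]
opening: 0.069
```

arm_command(
  motion=[
    {"slide": [0, 0, -0.03], "turn": [0, 0, 0]},
    {"slide": [0, 0, -0.07], "turn": [0, 0, 0]},
    {"slide": [0, 0, -0.1], "turn": [0, 0, 0]},
    {"slide": [0, 0, -0.1], "turn": [0, 0, 0]},
    {"slide": [0, 0, -0.05], "turn": [0, 0, 0]},
  ],
)

```text
t: 28.3
tool_pos: [0.4623, 0.174, 0.3562]
orientation: [-3.136, -0.162, -0.01]
force: [1.0, -0.1, -0.2]
opening: 0.0697
```

```bash
python3 h.py .6108 .3305 .19 .8;python3 - <<'E'
from plant import robot
import cv2
im=robot.read_camera("scene")["pixels"]
cv2.imwrite("pics/s14.png",cv2.resize(im[110:250,240:420],None,fx=4,fy=4))
E
```

```text
t 28.30 tcp [0.4623 0.174  0.3562] grasp [0.4634 0.1743 0.1892] th 0.103 tilt [0.0062 0.0017] open 0.0697 F [ 1.  -0.1 -0.2] q6 0.15
slide shares total [ 0.407 -0.351  0.001] rows>=5.2
turn z total -1.394  (per row max .25)
```

View pics/s14.png

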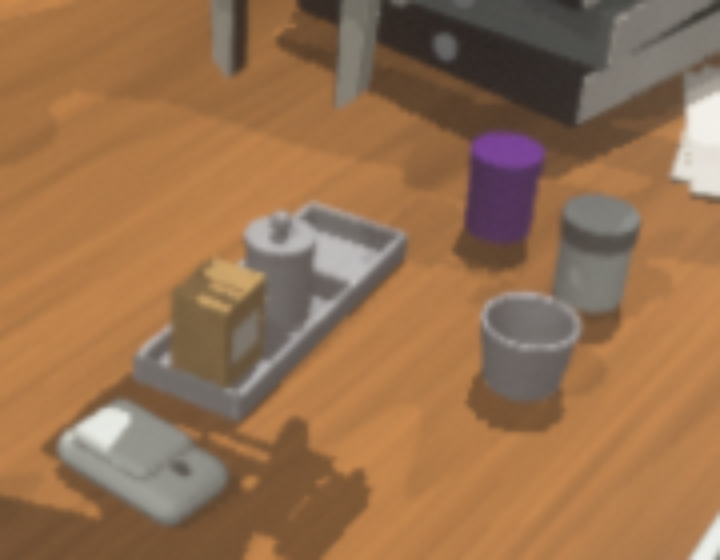

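arm_command(
  motion=[
    {"slide": [0.07, -0.06, 0], "turn": [0, 0, 0]},
    {"slide": [0.07, -0.06, 0], "turn": [0, 0, 0]},
    {"slide": [0.07, -0.06, 0], "turn": [0, 0, 0]},
    {"slide": [0.07, -0.06, 0], "turn": [0, 0, 0]},
    {"slide": [0.07, -0.06, 0], "turn": [0, 0, 0]},
  ],
)

```text
t: 28.77
tool_pos: [0.5893, 0.3088, 0.3504]
orientation: [-3.137, -0.162, -0.0]
force: [0.0, -0.8, 0.9]
opening: 0.0696
```

arm_command(
  motion=[
    {"slide": [0.057, -0.051, 0], "turn": [0, 0, 0]},
    {"slide": [0, 0, 0], "turn": [0, 0, -0.23]},
    {"slide": [0, 0, 0], "turn": [0, 0, -0.23]},
    {"slide": [0, 0, 0], "turn": [0, 0, -0.23]},
    {"slide": [0, 0, 0], "turn": [0, 0, -0.23]},
  ],
)

```text
t: 29.18
tool_pos: [0.6091, 0.3304, 0.3498]
orientation: [3.015, 0.882, -0.001]
force: [-0.4, 0.0, 0.5]
opening: 0.0698
```

arm_command(
  motion=[
    {"slide": [0, 0, 0], "turn": [0, 0, -0.23]},
    {"slide": [0, 0, 0], "turn": [0, 0, -0.23]},
    {"slide": [0, 0, 0], "turn": [0, 0, 0]},
    {"slide": [0, 0, 0], "turn": [0, 0, 0]},
    {"slide": [0, 0, 0], "turn": [0, 0, 0]},
  ],
)

```text
t: 29.6
tool_pos: [0.609, 0.3301, 0.3501]
orientation: [-2.9, -1.208, -0.0]
force: [-0.7, -0.4, -0.0]
opening: 0.0701
```

```bash
python3 h.py .6108 .3305 .054 .8;python3 - <<'E'
from plant import robot
import cv2
im=robot.read_camera("scene")["pixels"]
cv2.imwrite("pics/s15.png",cv2.resize(im[70:230,300:500],None,fx=4,fy=4)[:600,:800])
E
```

```text
t 29.60 tcp [0.609  0.3301 0.3501] grasp [0.609  0.3301 0.1831] th 0.789 tilt [0. 0.] open 0.0701 F [-0.7 -0.4 -0. ] q6 -0.37
slide shares total [0.004 0.003 0.323] rows>=3.1
turn z total -0.022  (per row max .25)
```

View pics/s15.png

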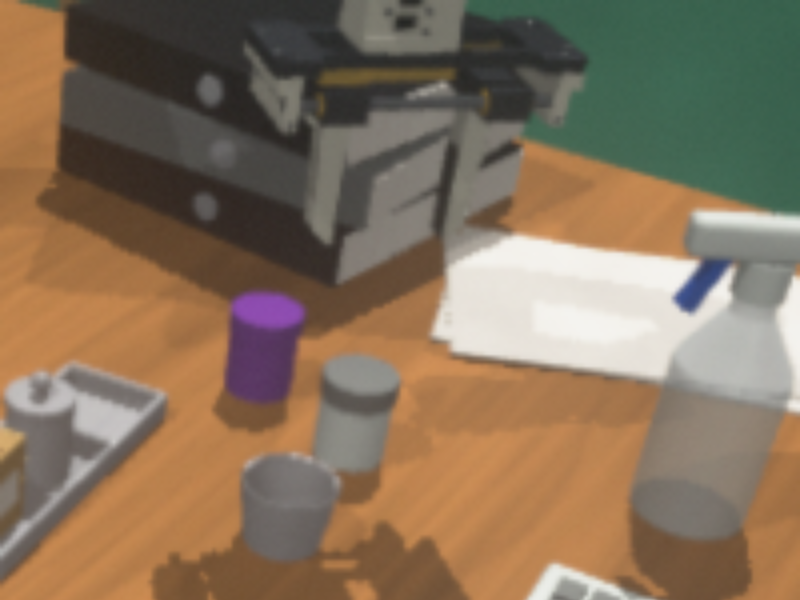

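arm_command(
  motion=[
    {"slide": [0.004, 0.002, 0.04], "turn": [0, 0, 0]},
    {"slide": [0, 0, 0.07], "turn": [0, 0, 0]},
    {"slide": [0, 0, 0.07], "turn": [0, 0, 0]},
    {"slide": [0, 0, 0.04], "turn": [0, 0, 0]},
    {"slide": [0, 0, 0.015], "turn": [0, 0, 0]},
  ],
)

```text
t: 30.07
tool_pos: [0.6094, 0.3301, 0.2516]
orientation: [2.899, 1.21, -0.009]
force: [-1.0, -0.0, 0.1]
opening: 0.0698
```

arm_command(
  motion=[
    {"slide": [0, 0, 0], "turn": [0, 0, 0]},
    {"slide": [0, 0, 0], "turn": [0, 0, 0]},
    {"slide": [0, 0, 0], "turn": [0, 0, 0]},
    {"slide": [0, 0, 0], "turn": [0, 0, 0]},
    {"slide": [0, 0, 0], "turn": [0, 0, 0]},
  ],
)

```text
t: 30.48
tool_pos: [0.6113, 0.331, 0.2578]
orientation: [-2.898, -1.213, -0.004]
force: [0.3, -0.0, 0.2]
opening: 0.07
```

```bash
python3 h.py .6108 .3305 .052 .8;python3 - <<'E'
from plant import robot
import cv2
im=robot.read_camera("scene")["pixels"]
cv2.imwrite("pics/s16.png",cv2.resize(im[90:230,320:460],None,fx=4,fy=4))
E
```

```text
t 30.48 tcp [0.6113 0.331  0.2578] grasp [0.6117 0.3312 0.0908] th 0.793 tilt [0.0026 0.0011] open 0.0700 F [ 0.3 -0.   0.2] q6 -0.37
slide shares total [-0.003 -0.001  0.097] rows>=0.9
turn z total -0.014  (per row max .25)
```

View pics/s16.png

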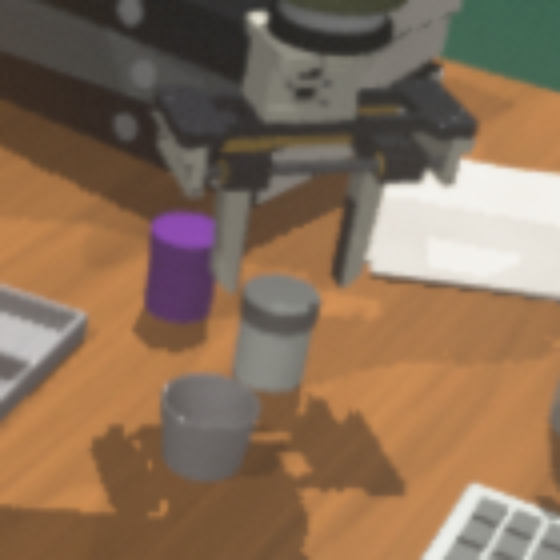

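arm_command(
  motion=[
    {"slide": [-0.002, 0, 0.025], "turn": [0, 0, 0]},
    {"slide": [0, 0, 0.03], "turn": [0, 0, 0]},
    {"slide": [0, 0, 0.025], "turn": [0, 0, 0]},
    {"slide": [0, 0, 0.01], "turn": [0, 0, 0]},
    {"slide": [0, 0, 0], "turn": [0, 0, 0]},
  ],
)

```text
t: 30.95
tool_pos: [0.6091, 0.3297, 0.2167]
orientation: [2.898, 1.213, -0.007]
force: [0.2, 0.4, -0.3]
opening: 0.0696
```

```bash
python3 h.py .6108 .3305 .052 .8
```

```text
t 30.95 tcp [0.6091 0.3297 0.2167] grasp [0.6084 0.3293 0.0497] th 0.793 tilt [-0.0043 -0.0019] open 0.0696 F [ 0.2  0.4 -0.3] q6 -0.37
slide shares total [ 0.006  0.002 -0.006] rows>=0.1
turn z total -0.014  (per row max .25)
```

arm_command(
  motion=[
    {"slide": [0, 0, 0], "turn": [0, 0, 0]},
    {"slide": [0, 0, 0], "turn": [0, 0, 0]},
    {"slide": [0, 0, 0], "turn": [0, 0, 0]},
    {"slide": [0, 0, 0], "turn": [0, 0, 0]},
    {"slide": [0, 0, 0], "turn": [0, 0, 0]},
  ],
)

```text
t: 31.37
tool_pos: [0.6104, 0.3303, 0.2206]
orientation: [-2.898, -1.213, -0.002]
force: [-0.8, 0.8, -0.4]
opening: 0.0696
```

arm_command(
  motion=[
    {"slide": [0, 0, 0], "turn": [0, 0, 0]},
    {"slide": [0, 0, 0], "turn": [0, 0, 0]},
    {"slide": [0, 0, 0], "turn": [0, 0, 0]},
    {"slide": [0, 0, 0], "turn": [0, 0, 0]},
    {"slide": [0, 0, 0], "turn": [0, 0, 0]},
  ],
  gripper=0,
  grip_force=15,
)

```text
t: 31.78
tool_pos: [0.6102, 0.3302, 0.2201]
orientation: [-2.898, -1.213, -0.0]
force: [0.5, -0.4, 0.3]
opening: 0.0513
```

arm_command(
  motion=[
    {"slide": [0, 0, 0], "turn": [0, 0, 0]},
    {"slide": [0, 0, 0], "turn": [0, 0, 0]},
    {"slide": [0, 0, 0], "turn": [0, 0, 0]},
    {"slide": [0, 0, 0], "turn": [0, 0, 0]},
    {"slide": [0, 0, 0], "turn": [0, 0, 0]},
  ],
)

```text
t: 32.2
tool_pos: [0.6102, 0.3302, 0.2201]
orientation: [-2.898, -1.213, -0.0]
force: [0.3, 0.6, 1.7]
opening: 0.0515
```

arm_command(
  motion=[
    {"slide": [0, 0, -0.03], "turn": [0, 0, 0]},
    {"slide": [0, 0, -0.07], "turn": [0, 0, 0]},
    {"slide": [0, 0, -0.09], "turn": [0, 0, 0]},
    {"slide": [0, 0, -0.08], "turn": [0, 0, 0.2]},
    {"slide": [0, 0, -0.05], "turn": [0, 0, 0.23]},
  ],
)

```text
t: 32.62
tool_pos: [0.6106, 0.3304, 0.3533]
orientation: [-3.012, -0.889, -0.007]
force: [0.6, 0.0, 0.3]
opening: 0.0516
```

arm_command(
  motion=[
    {"slide": [0, 0, 0], "turn": [0, 0, 0.23]},
    {"slide": [0, 0, 0], "turn": [0, 0, 0.23]},
    {"slide": [0, 0, 0], "turn": [0, 0, 0.23]},
    {"slide": [0, 0, 0], "turn": [0, 0, 0.23]},
    {"slide": [0, 0, 0], "turn": [0, 0, 0]},
  ],
)

```text
t: 33.03
tool_pos: [0.6101, 0.3301, 0.3487]
orientation: [-3.137, -0.176, -0.0]
force: [-0.3, 0.4, 0.2]
opening: 0.0516
```

```bash
python3 h.py .4545 .2481 .17 .102
```

```text
t 33.03 tcp [0.6101 0.3301 0.3487] grasp [0.6101 0.3301 0.1817] th 0.112 tilt [0.0001 0.    ] open 0.0516 F [-0.3  0.4  0.2] q6 0.31
slide shares total [-0.41   0.16   0.029] rows>=4.2
turn z total 0.021  (per row max .25)
```

Grasped at 0.053 m height, so contact is expected at 0.057.

arm_command(
  motion=[
    {"slide": [-0.05, 0.02, 0], "turn": [0, 0, 0.02]},
    {"slide": [-0.08, 0.032, 0], "turn": [0, 0, 0]},
    {"slide": [-0.09, 0.035, 0], "turn": [0, 0, 0]},
    {"slide": [-0.09, 0.035, 0], "turn": [0, 0, 0]},
    {"slide": [-0.07, 0.027, 0], "turn": [0, 0, 0]},
  ],
)

```text
t: 33.45
tool_pos: [0.4634, 0.2533, 0.3477]
orientation: [3.136, 0.177, -0.002]
force: [-0.8, -0.5, -0.3]
opening: 0.0521
```

arm_command(
  motion=[
    {"slide": [-0.03, 0.011, 0], "turn": [0, 0, 0]},
    {"slide": [0, 0, 0], "turn": [0, 0, 0]},
    {"slide": [0, 0, 0], "turn": [0, 0, 0]},
    {"slide": [0, 0, 0], "turn": [0, 0, 0]},
    {"slide": [0, 0, 0], "turn": [0, 0, 0]},
  ],
)

```text
t: 33.87
tool_pos: [0.455, 0.2491, 0.3483]
orientation: [-3.137, -0.171, -0.001]
force: [-0.5, 0.3, -0.6]
opening: 0.0515
```

```bash
python3 h.py .4545 .2481 .057 .102;python3 - <<'E'
from plant import robot
import cv2
im=robot.read_camera("scene")["pixels"]
cv2.imwrite("pics/s17.png",cv2.resize(im[80:230,240:420],None,fx=4,fy=4))
E
```

```text
t 33.87 tcp [0.455  0.2491 0.3483] grasp [0.4551 0.2491 0.1813] th 0.109 tilt [0.0007 0.0003] open 0.0515 F [-0.5  0.3 -0.6] q6 0.29
slide shares total [-0.002  0.002  0.311] rows>=3.0
turn z total 0.014  (per row max .25)
```

View pics/s17.png

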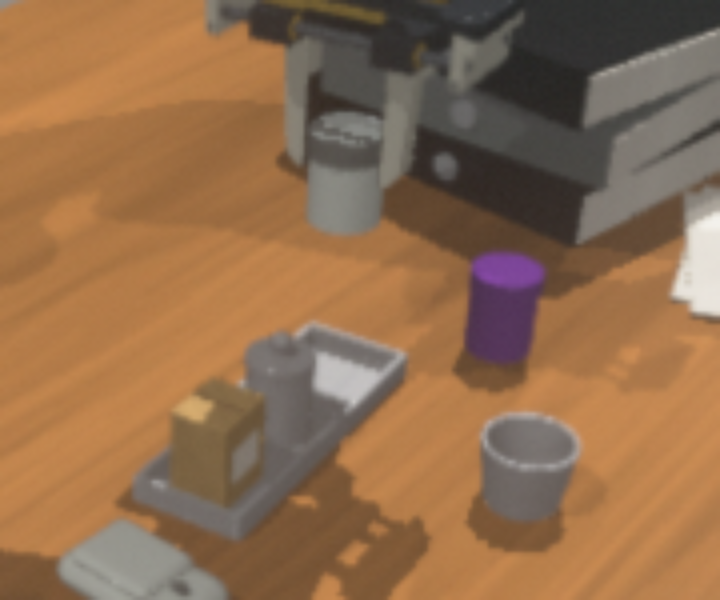

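arm_command(
  motion=[
    {"slide": [-0.002, 0.002, 0.05], "turn": [0, 0, 0.01]},
    {"slide": [0, 0, 0.08], "turn": [0, 0, 0]},
    {"slide": [0, 0, 0.08], "turn": [0, 0, 0]},
    {"slide": [0, 0, 0.045], "turn": [0, 0, 0]},
    {"slide": [0, 0, 0.02], "turn": [0, 0, 0]},
  ],
)

```text
t: 34.33
tool_pos: [0.4524, 0.2474, 0.234]
orientation: [3.135, 0.162, -0.009]
force: [-0.2, 0.7, -1.0]
opening: 0.0515
```

arm_command(
  motion=[
    {"slide": [0, 0, 0], "turn": [0, 0, 0]},
    {"slide": [0, 0, 0], "turn": [0, 0, 0]},
    {"slide": [0, 0, 0.008], "turn": [0, 0, 0]},
    {"slide": [0, 0, 0], "turn": [0, 0, 0]},
    {"slide": [0, 0, 0], "turn": [0, 0, 0]},
  ],
)

```text
t: 34.75
tool_pos: [0.454, 0.2481, 0.236]
orientation: [-3.137, -0.162, -0.003]
force: [0.5, 1.0, -1.1]
opening: 0.0518
```

```bash
python3 h.py .4545 .2481 .057 .102
```

```text
t 34.75 tcp [0.454  0.2481 0.236 ] grasp [0.4543 0.2482 0.069 ] th 0.103 tilt [0.002  0.0008] open 0.0518 F [ 0.5  1.  -1.1] q6 0.30
slide shares total [0.   0.   0.03] rows>=0.3
turn z total 0.002  (per row max .25)
```

arm_command(
  motion=[
    {"slide": [0, 0, 0.01], "turn": [0, 0, 0]},
    {"slide": [0, 0, 0.008], "turn": [0, 0, 0]},
    {"slide": [0, 0, 0.005], "turn": [0, 0, 0]},
    {"slide": [0, 0, 0.003], "turn": [0, 0, 0]},
    {"slide": [0, 0, 0], "turn": [0, 0, 0]},
  ],
)

```text
t: 35.17
tool_pos: [0.4533, 0.2478, 0.2241]
orientation: [3.137, 0.162, -0.001]
force: [-1.2, -0.2, -0.9]
opening: 0.0513
```

arm_command(
  motion=[
    {"slide": [0, 0, 0.001], "turn": [0, 0, 0]},
    {"slide": [0, 0, 0], "turn": [0, 0, 0]},
    {"slide": [0, 0, 0.001], "turn": [0, 0, 0]},
    {"slide": [0, 0, 0], "turn": [0, 0, 0]},
    {"slide": [0, 0, 0], "turn": [0, 0, 0]},
  ],
)

```text
t: 35.58
tool_pos: [0.4535, 0.2478, 0.2239]
orientation: [-3.137, -0.162, -0.0]
force: [-2.8, -1.3, 6.4]
opening: 0.0516
```

Contact at 0.057 as expected. Release, retreat up and back.

arm_command(
  motion=[
    {"slide": [0, 0, -0.001], "turn": [0, 0, 0]},
    {"slide": [0, 0, 0], "turn": [0, 0, 0]},
    {"slide": [0, 0, 0], "turn": [0, 0, 0]},
    {"slide": [0, 0, 0], "turn": [0, 0, 0]},
    {"slide": [0, 0, 0], "turn": [0, 0, 0]},
  ],
  gripper=80,
)

```text
t: 36.0
tool_pos: [0.4534, 0.2478, 0.2238]
orientation: [3.137, 0.162, -0.0]
force: [0.0, 0.4, 0.2]
opening: 0.0742
```

arm_command(
  motion=[
    {"slide": [0, 0, -0.03], "turn": [0, 0, 0]},
    {"slide": [0, 0, -0.07], "turn": [0, 0, 0]},
    {"slide": [0, 0, -0.1], "turn": [0, 0, 0]},
    {"slide": [0, 0, -0.1], "turn": [0, 0, 0]},
    {"slide": [0, 0, -0.1], "turn": [0, 0, 0]},
  ],
)

```text
t: 36.42
tool_pos: [0.4529, 0.2476, 0.3864]
orientation: [-3.137, -0.162, 0.0]
force: [1.4, 0.6, -0.2]
opening: 0.0744
```

arm_command(
  motion=[
    {"slide": [0, 0.03, -0.08], "turn": [0, 0, 0]},
    {"slide": [0, 0.09, 0], "turn": [0, 0, 0]},
    {"slide": [0, 0.09, 0], "turn": [0, 0, 0]},
    {"slide": [0, 0.09, 0], "turn": [0, 0, 0]},
    {"slide": [0, 0.05, 0], "turn": [0, 0, 0]},
  ],
)

```text
t: 36.83
tool_pos: [0.4677, 0.1059, 0.4174]
orientation: [3.136, 0.16, 0.003]
force: [-0.3, 0.3, -0.3]
opening: 0.0741
```

```bash
python3 h.py;python3 - <<'E'
from plant import robot
import cv2
for n in("scene","top"):
    cv2.imwrite(f"pics/{n}F.png",robot.read_camera(n)["pixels"])
E
```

```text
t 36.83 tcp [0.4677 0.1059 0.4174] grasp [0.468  0.1057 0.2504] th 0.102 tilt [ 0.0017 -0.001 ] open 0.0741 F [-0.3  0.3 -0.3] q6 0.01
```

View pics/sceneF.png

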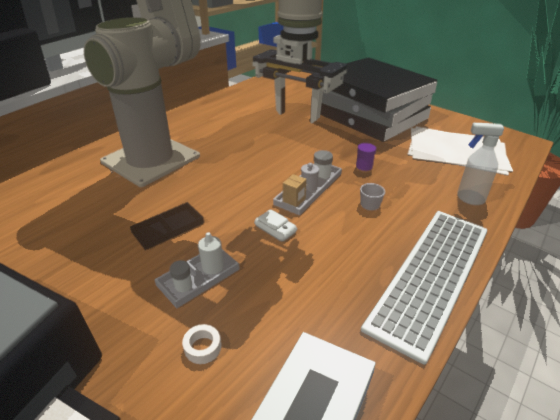

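View pics/topF.png

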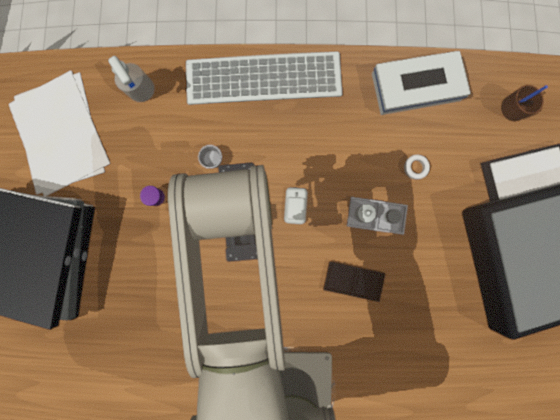

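Everything stands upright in the scene view, but the arm hides the three-compartment tray from above. I'll move it further aside (right) and check.

arm_command(
  motion=[
    {"slide": [0, 0.08, 0], "turn": [0, 0, 0]},
    {"slide": [0, 0.09, 0], "turn": [0, 0, 0]},
    {"slide": [0, 0.09, 0], "turn": [0, 0, 0]},
    {"slide": [0, 0.08, 0], "turn": [0, 0, 0]},
    {"slide": [0, 0.04, 0], "turn": [0, 0, 0]},
  ],
)

```text
t: 37.35
tool_pos: [0.4835, -0.0447, 0.4167]
orientation: [3.137, 0.16, 0.001]
force: [-0.4, 0.2, -0.6]
opening: 0.0747
```

arm_command(
  motion=[
    {"slide": [0, 0, 0], "turn": [0, 0, 0]},
    {"slide": [0, 0, 0], "turn": [0, 0, 0]},
    {"slide": [0, 0, 0], "turn": [0, 0, 0]},
    {"slide": [0, 0, 0], "turn": [0, 0, 0]},
    {"slide": [0, 0, 0], "turn": [0, 0, 0]},
  ],
)

```text
t: 37.77
tool_pos: [0.4834, -0.0414, 0.4161]
orientation: [-3.137, -0.164, -0.0]
force: [-0.0, -0.2, -0.2]
opening: 0.0746
```

```bash
python3 - <<'E'
from plant import robot
import cv2,numpy as np
a=robot.read_camera("top")["pixels"];b=robot.read_camera("scene")["pixels"]
o=cv2.imread("pics/top0.png")
d=cv2.absdiff(a,o).max(2)
for n,(x,y) in {"cup":(209,156),"reel":(417,166),"purple":(151,196),"black":(355,281)}.items(): print(n,d[y-14:y+14,x-14:x+14].mean())
A=cv2.resize(a[140:250,140:300],None,fx=3,fy=3);B=cv2.resize(b[130:310,150:350],(360,330))
cv2.imwrite("pics/fin.png",np.hstack([A[:330],B])[:, :800] if 1 else 0)
E
```

```text
cup 12.386479591836734
reel 54.54336734693877
purple 11.942602040816327
black 82.80102040816327
```

View pics/fin.png

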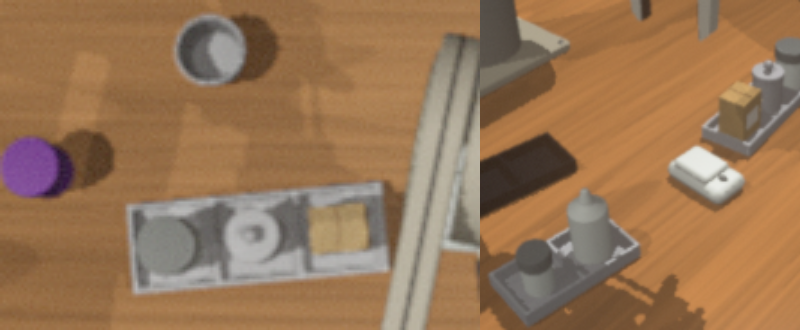

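```bash
python3 -c "
from plant import robot
print(robot.close_job())"
```

```text
the job is handed in; nothing more can be done
None
```

Both trays are made up, and I handed the job in at about 38 s of the 128 s allowed. In the last top and scene pictures, all five things stand upright on the compartment floors:

- **Two-compartment tray:** the nozzle bottle and the small jar.
- **Three-compartment tray:** the large jar, the canister and the carton.

Each thing was lowered until a light contact force of at most about 14 N showed, at the height expected for the tray floor. It was then released, and the arm backed off clear.

**Checks:**
- **Cup, purple jar and reel:** in the final top pictures they are at their starting positions.
- **Failed check:** the pixel-difference check came out high at the reel (54) and at the black tray (83). I put this down to the arm's shadow or the arm being in the way and did not test it further. The picture just before it, with both in view, shows the reel still at pixel (417,166) and the black tray at (355,281), as at the start.
- **Measurement spread:** height estimates from the two views differed from the stated heights by up to about 5 mm (reel and tray rims). For the five things moved, the difference was at most about 3 mm.

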